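Close up the sump: slide both covers under their sprung clips

TASK

The sump is cleaned, so close it up: lay each loose white cover over its own chamber (the one with the cut-away corner on the large chamber, round the drain pipe) and slide it back flat along the rim so that its own edge lifts the sprung clip, until it is fully home against the back stop. With both covers in, turn the catch on the divider crosswise so that it holds them both down, and let go. Do not touch the clips with the gripper, and leave the other things on the bench where they are.

Things in the scene. Friction and masses are not known exactly. Their poses are not given: they have to be found in the camera images.
- sump: empty glass tank, fixed: 240 mm deep (x), 340 mm wide (y), flat black rim 170 mm above the bench. Origin: centre of its underside; x points from front (robot side) to back. A divider with a 56 mm wide black cap, flush with the rim, runs front to back at y = 30 mm: large chamber on its -y side, small one on +y. Back stop: 9 mm high, along the back rim, face at x = 106 mm
- large_home (a point): where the large cover's origin lies when it is fully home against the back stop: on rim level, (-6, -75, 170) mm in the sump's frame; axes as the sump's. A grey drain pipe, 32 mm across, stands in the chamber's back corner at (80, -132) mm in the sump's frame and reaches 60 mm above the rim
- small_home (a point): where the small cover's origin lies when it is fully home against the back stop: on rim level, (-6, 105, 170) mm in the sump's frame; axes as the sump's. The covers then leave a 32 mm gap between them over the divider
- cover_large: loose large cover: flat stiff white acrylic sheet, 224 mm (its x) by 178 mm (its y), 6 mm thick. Origin: underside, centre of the 224 x 178 outline; x points to its back edge, which goes under the clip. A corner 54 mm (x) by 60 mm (y) is cut away at the back, -y side, to go round the drain pipe. About 0.3 kg
- cover_small: loose small cover: flat stiff white acrylic sheet, 224 mm (its x) by 118 mm (its y), 6 mm thick. Origin: underside, centre of the 224 x 118 outline; x points to its back edge, which goes under the clip. A plain rectangle. About 0.2 kg
- cover_large_pull (a point): large cover: bar pull on the cover's top, 50 mm in front of the cover's origin (x = -50 mm, y = 0): black upright bar 12 mm thick (x), 60 mm long (y), 34 mm high above the sheet. The point is on its centre line, 24 mm above the sheet's top; axes as the cover's
- cover_small_pull (a point): small cover: bar pull on the cover's top, 50 mm in front of the cover's origin (x = -50 mm, y = 0): black upright bar 12 mm thick (x), 60 mm long (y), 34 mm high above the sheet. The point is on its centre line, 24 mm above the sheet's top; axes as the cover's
- clip_large: sprung steel clip of the large chamber, 60 mm wide (y), hinged on a pin over the back rim. Origin on the pin, at (113, -43, 184) mm in the sump's frame; closed, its axes are as the sump's. 36 mm ahead of the pin (-x) its heel rests 1.5 mm above the rim; from there it flares up to a free lip 64 mm ahead of the pin, 15 mm above the rim
- clip_small: the same clip for the small chamber, origin at (113, 105, 184) mm in the sump's frame. A torsion spring presses each heel down with 4 to 6 N. A cover on the rim pushed towards +x meets the flare and wedges the clip up with under 10 N of push; the clip then stands about 0.12 rad open and holds the cover under its heel
- catch (a joint): turn catch: flat steel bar 76 x 14 x 5 mm on an upright pivot on the divider's cap, underside 8.5 mm above the rim. Near 0 it lies front to back in the gap between the covers (open); it turns counter-clockwise seen from above to 1.57, lying across with its ends over both covers (closed). Stops at 0 and 1.6; stays where left; turning takes 0.06 N m
- catch_grip (a point): on the catch's pivot axis, (-10, 30) mm in the sump's frame, 35.5 mm above the rim: height to grip the grey thumb fin, which runs along the bar and turns with it: 44 mm long, 12 mm thick, from 13.5 to 45.5 mm above the rim. The point's x axis runs along the bar
- screwdriver: bystander: screwdriver lying in front of the tank
- union_nut: bystander: black pipe union nut, 54 mm across, 30 mm high
- elbow: bystander: grey 90 degree pipe elbow, 42 mm pipe sockets, lying flat
- additive: bystander: white plastic bottle, 72 mm across, 170 mm high
- buffer_jar: bystander: white jar, 80 mm across, 110 mm high
- beaker: bystander: glass beaker, 72 mm across, 100 mm high
- scrub_brush: bystander: hand brush lying on the bench

How it is judged:
On the way, in this order (a step that is already met when the one before it is completed fails the run):
1. one cover lies home under its clip (((x of cover_large in the frame of sump above -0.011 m and y of cover_large in the frame of sump between -0.083 and -0.067 m and z of cover_large in the frame of sump between 0.166 and 0.174 m and angle between the x axis of cover_large and the x axis of sump, either way round below 0.05 rad and angle between cover_large's own z axis and vertical below 0.035 rad and angle between clip_large's own z axis and vertical above 0.07 rad) or (x of cover_small in the frame of sump above -0.011 m and y of cover_small in the frame of sump between 0.097 and 0.113 m and z of cover_small in the frame of sump between 0.166 and 0.174 m and angle between the x axis of cover_small and the x axis of sump, either way round below 0.05 rad and angle between cover_small's own z axis and vertical below 0.035 rad and angle between clip_small's own z axis and vertical above 0.07 rad))), for 0.2 s.
2. both covers lie home under their clips, the catch still open (x of each of cover_large, cover_small in the frame of sump above -0.011 m and y of cover_large in the frame of sump between -0.083 and -0.067 m and z of cover_large in the frame of sump between 0.166 and 0.174 m and angle between the x axis of each of cover_large, cover_small and the x axis of sump, either way round below 0.05 rad and angle between each of cover_large, cover_small's own z axis and vertical below 0.035 rad and angle between each of clip_large, clip_small's own z axis and vertical above 0.07 rad and y of cover_small in the frame of sump between 0.097 and 0.113 m and z of cover_small in the frame of sump between 0.166 and 0.174 m and value of joint catch below 0.5 rad), for 0.2 s.
At the end, for the whole second after the job is handed in: Both covers lie flat on the rim over their own chambers, back edge within 5 mm of the stop, 8 mm sideways, square within 0.05 rad, each under its clip (lifted more than 0.07 rad); the catch is turned across both (beyond 1.3 rad); all released and at rest (x of each of cover_large, cover_small in the frame of sump above -0.011 m and y of cover_large in the frame of sump between -0.083 and -0.067 m and z of cover_large in the frame of sump between 0.166 and 0.174 m and angle between the x axis of each of cover_large, cover_small and the x axis of sump, either way round below 0.05 rad and angle between each of cover_large, cover_small's own z axis and vertical below 0.035 rad and angle between each of clip_large, clip_small's own z axis and vertical above 0.07 rad and y of cover_small in the frame of sump between 0.097 and 0.113 m and z of cover_small in the frame of sump between 0.166 and 0.174 m and value of joint catch above 1.3 rad and linear speed of each of cover_large, cover_small below 0.01 m/s); the robot touches nothing.
It fails at once if a clip is touched by the gripper (contact force between any of the fingers, the arm and clip_large above 1 N or contact force between any of the fingers, the arm and clip_small above 1 N).
It fails at once if one of the other things on the bench is moved by more than 3 cm (distance of any of screwdriver, union_nut, elbow, additive, buffer_jar, beaker, scrub_brush from where it was at the start of the episode above 0.03 m).
It also fails if it takes over 72 s, if anything falls off the work surface, if the arm or the gripper's body presses on something with over 40 N, if the wrist force passes 120 N, or if a joint passes its speed limit or range.

ROBOT

A 6-joint arm with a two-finger parallel gripper is mounted at the origin on the work surface. World frame = base frame: x ahead of the robot, y to its left, z up, the work surface at z = 0. Lengths are in m, angles in rad, forces in N, time in s.
With the tool pointing down it reaches from about 0.35 to 0.725 m from the base axis. Payload 6 kg.
Tool frame: the origin (TCP) lies at the very end of the fingers, on their centre line; the grasp point (between the pads) lies 19 mm behind it; z points along the fingers, x is the direction in which the jaws open and shut, and the axes are right-handed (so a half turn about z gives the same grasp; the last joint's range is limited). The gripper opens to 85 mm and grips with 20 to 120 N. Pads are 22 mm wide; open, the fingers measure 114 mm over their backs; the gripper's body (76 mm by 85 mm) begins 54 mm behind the grasp point. The pads swing forward as they close: fully open they stand 13 mm farther back than shut.
Start: joints at [-0.873, 0.04, 0.085, 0, -1.615, -0.334], TCP at [0.214, -0.561, 0.231] pointing down, gripper open.
Joint ranges: [-2.56, 2.56], [-1.29, 2.01], [-1.08, 1.49], [-3.29, 1.98], [-2.81, -0.18], [-2.99, 2.99]. Speed limits (rad/s): [2.57, 2.57, 3.01, 3.14, 3.14, 3.14].

INTERFACE

Orientations are given as a unit quaternion [x, y, z, w].
In Python, from station import monitor, eyes, ticket gives the robot as it stands. The module is installed in compiled form; this text tells all that it offers.
- The arm moves only by the tool step_arm, never from a script. Its argument "targets" is a list of rows, each a list of 7 numbers: the shift along the tool's x, y, z each as a share of 60 cm, from -1 to 1, then the turn, a rotation vector about the tool's x, y, z each as a share of 45 degrees, from -1 to 1, then the closure, from -1 (fully open) to 1 (shut). In form: [[x, y, z, ax, ay, az, grip], ...]. A call has 1 to 12 rows; each row is the pose to reach, as a shift and turn from the pose commanded when the call began, along the tool's axes at that moment; what a row does not reach only later rows make up. A row lasts 1/8 s, in which the tool goes at most 62.5 mm and 10.7 degrees, less where a joint would pass 70% of its speed; a pose out of reach is approached as far as the arm can. A call with a number of a shift or a turn outside -1 to 1 is refused whole. A call with a gripper value outside its range is refused whole. The fingers move at their own pace and stop on an object; "newtons" is the grip in N (left out, the last holds). Time passes only in rows, so rows that repeat a pose let the fingers close. It gives the time, the measured TCP pose, the force and the opening at its end, in the units of the state.
- monitor.sense(): the state, without advancing time (a new reading comes with each control period).
- eyes.grab_frame(name): name is "scene" or "top" or "wrist"; returns the picture (384x512x3 uint8, blue, green, red); there is no depth.
- eyes.get_calibration(name): a dict with "vfov" (degrees; the focal length in pixels is half the picture's height over the tangent of half this angle, whatever the lens; pixels are square), "cx", "cy" (the principal point, pixels), "world_from_camera" (4x4, takes a point from camera to world coordinates). Camera axes: x right, y down, z forward; pixel columns grow to the right and rows downward; lengths in m; the calibration is good to about 2 mm. A picture is of the moment at which its call begins: read the wrist's pose just before it. get_calibration takes no time and is no camera call; for the wrist camera it gives the pose at the moment of the call.
- ticket.job_done(): hands the job in, once; it reports no verdict.
The state is a dict: "time_s": time; "q": joint angles; "joint_velocities": joint speeds; "tau": joint torques, N m; "tool_pos": TCP position; "tool_rot": TCP orientation; "force": force on the tool from outside, world axes, zero at the start; "wrist_torque": the same for the moment, N m; "grip_width": finger opening in m.
Only numpy, scipy, OpenCV 4.12 (cv2) and the standard library are available. Lean on these libraries where they do the work, as an engineer would, in place of code of your own. Each camera call takes 0.05 s, during which the arm holds its last target.

## Working session

There is one attempt and no reset: what is moved stays moved. The work goes in short steps, Python scripts to look and compute and a tool call to move; the robot and the scene stay as the last step left them, time stands still between calls to the robot, and variables do not carry over. Pictures are saved under pics/ and viewed, and the job is handed in when it is done.

Besides the shell and the picture viewer there is one more tool, called as a command line: name --pt "numbers of a row" for each row, then --argument value for the rest. step_arm: Moves the arm, as the interface text tells. Shift numbers are shares of 60 cm and turn numbers shares of 45 degrees, none past 1 either way. Its arguments: {"type":"object","properties":{"targets":{"type":"array"},"newtons":{"type":"number"}},"required":["targets"]}

```bash
mkdir -p pics
python3 - <<'E'
from station import monitor, eyes
import cv2
s=monitor.sense(); print({k:s[k] for k in s if k!='tau'})
for n in ("scene","top","wrist"):
    c=eyes.get_calibration(n); print(n,c)
    cv2.imwrite(f"pics/{n}0.png",eyes.grab_frame(n))
E
```

```text
{'time_s': 0.0, 'q': array([-8.73302614e-01,  4.08271125e-02,  8.38135755e-02, -4.68788011e-04,
       -1.61550612e+00, -3.33709970e-01]), 'joint_velocities': array([ 6.97071070e-05,  1.26059024e-03, -1.16259014e-04, -2.02837160e-03,
       -7.02922581e-04,  5.64688363e-04]), 'tool_pos': array([ 0.21345499, -0.56039511,  0.23027072]), 'tool_rot': array([ 5.67524178e-01,  8.23356247e-01,  4.55362255e-04, -7.68082269e-04]), 'force': array([ 0.10634368,  0.00787405, -0.75593943]), 'wrist_torque': array([-0.01044966,  0.00673397,  0.00640445]), 'grip_width': 0.08559401420252337}
scene {'vfov': 53.37510541501082, 'cx': 252.31118656684603, 'cy': 192.79309850697052, 'world_from_camera': array([[-0.72938478,  0.47997257, -0.4874671 ,  1.18728543],
       [ 0.68380631,  0.49051206, -0.5401915 ,  0.67036068],
       [-0.02016861, -0.72734053, -0.6859803 ,  1.04116348],
       [ 0.        ,  0.        ,  0.        ,  1.        ]])}
top {'vfov': 53.16498307881271, 'cx': 259.6309149868741, 'cy': 191.55367055170447, 'world_from_camera': array([[ 0.00177993, -0.98893101,  0.14836536,  0.35497452],
       [-0.99995515, -0.0031402 , -0.00893463, -0.00818349],
       [ 0.00930163, -0.14834281, -0.98889225,  1.42420027],
       [ 0.        ,  0.        ,  0.        ,  1.        ]])}
wrist {'vfov': 61.94403919003097, 'cx': 254.33612318387182, 'cy': 188.2524735680728, 'world_from_camera': array([[-3.55660970e-01,  8.99749560e-01,  2.52895244e-01,
         1.50584059e-01],
       [ 9.34614998e-01,  3.42311164e-01,  9.65291274e-02,
        -5.84875660e-01],
       [ 2.83174294e-04,  2.70691331e-01, -9.62666153e-01,
         3.73120761e-01],
       [ 0.00000000e+00,  0.00000000e+00,  0.00000000e+00,
         1.00000000e+00]])}
```

View pics/top0.png

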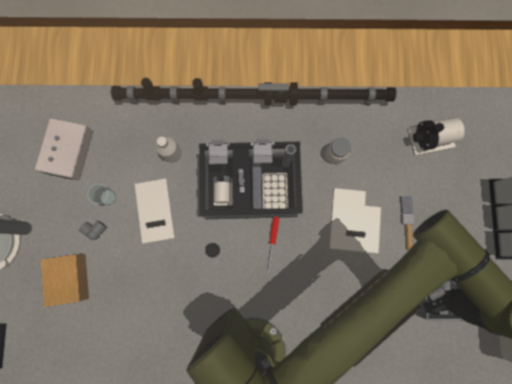

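View pics/scene0.png

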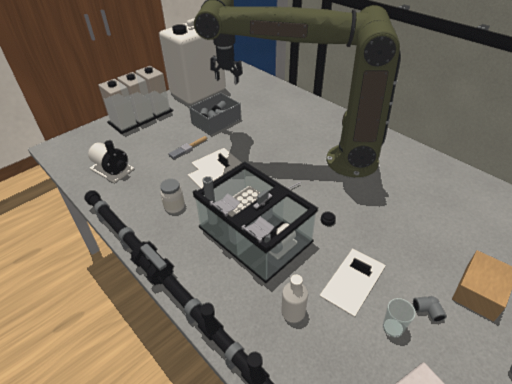

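View pics/wrist0.png

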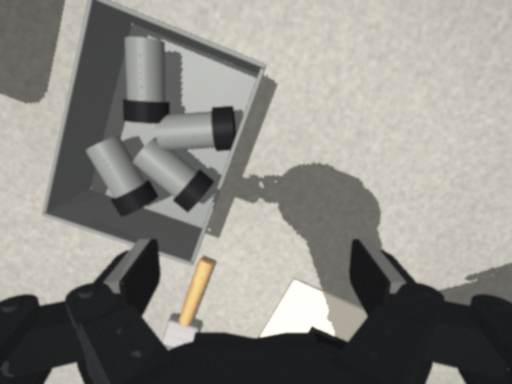

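```bash
cat > h.py <<'E'
import numpy as np, cv2
from station import monitor, eyes
def cast(c,uv,z,H=384):
    f=H/2/np.tan(np.radians(c['vfov'])/2); T=np.array(c['world_from_camera'])
    uv=np.atleast_2d(np.array(uv,float))
    d=np.c_[(uv[:,0]-c['cx'])/f,(uv[:,1]-c['cy'])/f,np.ones(len(uv))]@T[:3,:3].T
    o=T[:3,3]
    return o+d*((z-o[2])/d[:,2])[:,None]
def proj(c,P,H=384):
    f=H/2/np.tan(np.radians(c['vfov'])/2); T=np.linalg.inv(np.array(c['world_from_camera']))
    p=np.atleast_2d(P)@T[:3,:3].T+T[:3,3]
    return np.c_[c['cx']+f*p[:,0]/p[:,2],c['cy']+f*p[:,1]/p[:,2]]
E
python3 - <<'E'
from h import *
im=cv2.imread('pics/top0.png'); c=eyes.get_calibration('top')
cv2.imwrite('pics/topz.png',cv2.resize(im[130:265,120:400],None,fx=2.85,fy=2.85,interpolation=cv2.INTER_CUBIC))
# corners sump rim outer
g=cv2.cvtColor(im,cv2.COLOR_BGR2GRAY)
m=((im.min(2)>165)*255).astype(np.uint8)
cs,_=cv2.findContours(m,cv2.RETR_EXTERNAL,cv2.CHAIN_APPROX_NONE)
for k in cs:
    if cv2.contourArea(k)>500:
        a=cv2.approxPolyDP(k,3,True)[:,0]; print(cv2.contourArea(k),cv2.boundingRect(k)); print(np.c_[a,cast(c,a,0.006)[:,:2].round(4)])
m=((im.max(2)<50)*255).astype(np.uint8)
cs,_=cv2.findContours(m,cv2.RETR_EXTERNAL,cv2.CHAIN_APPROX_NONE)
for k in cs:
    if cv2.contourArea(k)>60:
        r=cv2.minAreaRect(k); b=cv2.boxPoints(r); 
        z=0.17 if cv2.contourArea(k)>2000 else 0.04
        print(r); print(cast(c,b,z)[:,:2].round(4), cast(c,[r[0]],z))
E
```

```text
1731.5 (333, 189, 48, 64)
[[ 3.350e+02  1.890e+02  5.783e-01 -3.035e-01]
 [ 3.330e+02  2.180e+02  4.695e-01 -2.931e-01]
 [ 3.380e+02  2.170e+02  4.733e-01 -3.118e-01]
 [ 3.490e+02  2.290e+02  4.290e-01 -3.512e-01]
 [ 3.640e+02  2.300e+02  4.255e-01 -4.065e-01]
 [ 3.660e+02  2.360e+02  4.035e-01 -4.131e-01]
 [ 3.570e+02  2.390e+02  3.924e-01 -3.795e-01]
 [ 3.670e+02  2.510e+02  3.489e-01 -4.146e-01]
 [ 3.770e+02  2.520e+02  3.453e-01 -4.512e-01]
 [ 3.800e+02  2.090e+02  5.035e-01 -4.693e-01]
 [ 3.650e+02  2.060e+02  5.146e-01 -4.137e-01]
 [ 3.620e+02  1.910e+02  5.711e-01 -4.047e-01]]
1754.5 (135, 179, 39, 64)
[[164.     179.       0.6142   0.3374]
 [135.     185.       0.591    0.4447]
 [143.     242.       0.38     0.405 ]
 [173.     236.       0.402    0.2963]]
((258.85296630859375, 358.41180419921875), (54.70804977416992, 47.162113189697266), 30.963756561279297)
[[-0.035   0.1024]
 [ 0.0977  0.0204]
 [ 0.0048 -0.1413]
 [-0.1253 -0.0576]] [[-0.01515758 -0.01905402  0.04      ]]
((2.0, 346.0), (42.0, 4.0), 90.0)
[[ 0.0948  0.8733]
 [ 0.0948  0.8596]
 [-0.0422  0.8459]
 [-0.0422  0.8
[... 940 characters left out ...]
0.0)
[[0.6838 0.1037]
 [0.6839 0.0816]
 [0.62   0.0808]
 [0.6199 0.1028]] [[0.65179349 0.09218943 0.04      ]]
((426.66156005859375, 134.2923126220703), (24.07398796081543, 27.624067306518555), 19.440032958984375)
[[ 0.7465 -0.5843]
 [ 0.848  -0.6248]
 [ 0.817  -0.7087]
 [ 0.7161 -0.6673]] [[ 0.78160522 -0.64622193  0.04      ]]
((351.6015319824219, 97.32769012451172), (4.936831951141357, 31.118680953979492), 86.8201675415039)
[[ 0.9315 -0.3098]
 [ 0.9391 -0.4284]
 [ 0.9194 -0.4286]
 [ 0.9119 -0.3103]] [[ 0.92547486 -0.369213    0.04      ]]
((385.0, 94.5), (11.0, 18.0), 90.0)
[[ 0.9593 -0.4636]
 [ 0.9597 -0.5324]
 [ 0.9157 -0.5302]
 [ 0.9153 -0.4617]] [[ 0.9374831  -0.49694491  0.04      ]]
```

View pics/topz.png

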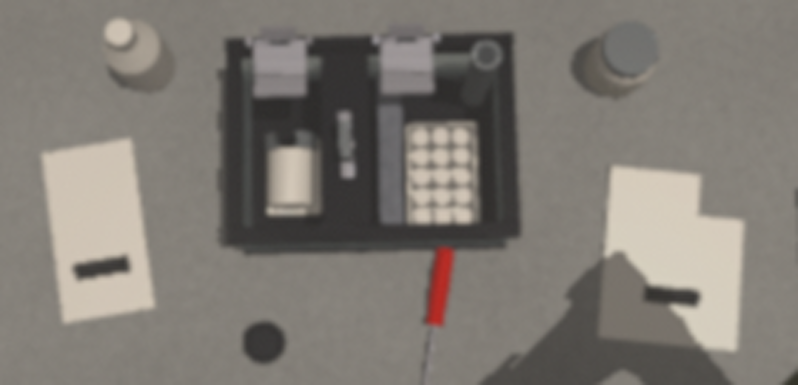

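Run:
```python
from h import *
c=eyes.get_calibration('top')
z=lambda p:(np.array(p,float)+.5)/2.85-.5+[120,130]
print(cast(c,z([(226,37),(513,33),(519,237),(222,242)]),.17).round(3))
print('pulls',cast(c,z([(102,267),(671,296)]),.035).round(3))
print('pull ends',cast(c,z([(75,272),(129,262),(645,293),(698,299)]),.035).round(3))
print('lg corners',cast(c,z([(612,166),(701,174),(698,215),(744,220),(738,352),(599,336)]),.006).round(3))
print('sm corners',cast(c,z([(41,153),(132,138),(154,306),(64,323)]),.006).round(3))
print('catch',cast(c,z([(346,112),(346,178),(346,145)]),.2).round(3))
```

```text
[[ 0.709  0.185  0.17 ]
 [ 0.715 -0.154  0.17 ]
 [ 0.473 -0.158  0.17 ]
 [ 0.466  0.183  0.17 ]]
pulls [[ 0.446  0.355  0.035]
 [ 0.411 -0.366  0.035]]
pull ends [[ 0.44   0.389  0.035]
 [ 0.453  0.321  0.035]
 [ 0.415 -0.333  0.035]
 [ 0.408 -0.4    0.035]]
lg corners [[ 0.582 -0.301  0.006]
 [ 0.572 -0.418  0.006]
 [ 0.518 -0.412  0.006]
 [ 0.511 -0.472  0.006]
 [ 0.341 -0.457  0.006]
 [ 0.361 -0.279  0.006]]
sm corners [[0.597 0.448 0.006]
 [0.618 0.33  0.006]
 [0.398 0.294 0.006]
 [0.376 0.408 0.006]]
catch [[0.613 0.041 0.2  ]
 [0.537 0.041 0.2  ]
 [0.574 0.041 0.2  ]]
```

```bash
cat >> h.py <<'E'
from scipy.spatial.transform import Rotation as R
def Rdown(yaw):
    x=np.array([np.cos(yaw),np.sin(yaw),0]); z=np.array([0,0,-1.]); return R.from_matrix(np.c_[x,np.cross(z,x),z])
def shares(p0,R0,p1,R1):
    d=R0.inv().apply(np.array(p1)-np.array(p0))/.6; w=(R0.inv()*R1).as_rotvec()/(np.pi/4)
    return d.round(4),w.round(4)
def apply(p0,R0,row):
    return np.array(p0)+R0.apply(np.array(row[:3])*.6), R0*R.from_rotvec(np.array(row[3:6])*np.pi/4)
def cur():
    s=monitor.sense(); return s['tool_pos'],R.from_quat(s['tool_rot'])
E
python3 - <<'E'
from h import *
p,r=cur(); print(shares(p,r,[.57,.02,.45],Rdown(np.radians(181))))
E
```

```text
(array([ 0.6933,  0.8995, -0.365 ]), array([ 9.0000e-04, -1.7000e-03, -1.5591e+00]))
```

step_arm --pt "0.69 0.9 -0.365 0 0 -0.78 -1" --pt "0.69 0.9 -0.365 0 0 -0.78 -1" --pt "0.69 0.9 -0.365 0 0 -0.78 -1" --pt "0.69 0.9 -0.365 0 0 -0.78 -1" --pt "0.69 0.9 -0.365 0 0 -0.78 -1" --pt "0.69 0.9 -0.365 0 0 -0.78 -1" --pt "0.69 0.9 -0.365 0 0 -0.78 -1" --pt "0.69 0.9 -0.365 0 0 -0.78 -1" --pt "0.69 0.9 -0.365 0 0 -0.78 -1" --pt "0.69 0.9 -0.365 0 0 -0.78 -1" --pt "0.69 0.9 -0.365 0 0 -0.78 -1" --pt "0.69 0.9 -0.365 0 0 -0.78 -1"

```text
time_s: 1.65
tool_pos: [0.5722, 0.0213, 0.4495]
tool_rot: [0.292, 0.957, -0.0, -0.001]
force: [-0.4, -0.8, -0.3]
grip_width: 0.0855
```

step_arm --pt "0 0 0 0 0 -0.78 -1" --pt "0 0 0 0 0 -0.78 -1" --pt "0 0 0 0 0 -0.78 -1" --pt "0 0 0 0 0 -0.78 -1" --pt "0 0 0 0 0 -0.78 -1"

```text
time_s: 2.28
tool_pos: [0.5709, 0.0184, 0.45]
tool_rot: [-0.009, 1.0, 0.0, -0.0]
force: [0.2, 0.7, 0.8]
grip_width: 0.0854
```

```bash
cat > snap.py <<'E'
import sys; from h import *
import pickle
n,out=sys.argv[1:3]
c=eyes.get_calibration(n); im=eyes.grab_frame(n)
pickle.dump((c,im),open(f'pics/{out}.pkl','wb')); cv2.imwrite(f'pics/{out}.png',cv2.resize(im,None,fx=1.5,fy=1.5,interpolation=cv2.INTER_CUBIC))
s=monitor.sense(); print(s['time_s'],s['tool_pos'],R.from_quat(s['tool_rot']).as_matrix()[:,0],s['force'],s['grip_width'],s['q'].round(3))
E
python3 snap.py wrist sump1
```

```text
2.325 [0.57088385 0.01838205 0.45004156] [-9.99853679e-01 -1.70985100e-02  5.10887864e-04] [ 0.28482821 -0.04247837 -0.40542603] 0.08543541790740852 [ 0.383  0.107  0.568 -0.    -2.032 -0.366]
```

View pics/sump1.png

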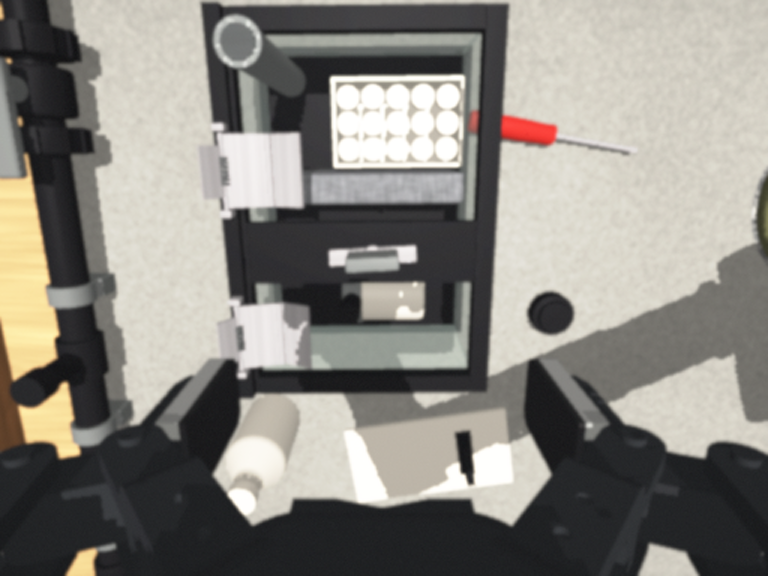

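Run:
```python
from h import *
import pickle
c,im=pickle.load(open('pics/sump1.pkl','rb'))
u=lambda p:(np.array(p,float)+.5)/1.5-.5
n=['-yback','-yfront','+yfront','+yback','capL front in','capR front in']
P=cast(c,u([(203,4),(508,6),(487,390),(242,394),(473,222),(472,282)]),.17)
for a,b in zip(n,P): print(a,b.round(4))
print('pipe top',cast(c,u([(238,41)]),.23))
print('catch ends',cast(c,u([(330,257),(416,255)]),.1835), 'fin',cast(c,u([(371,262)]),.2155))
# edge profile
g=cv2.cvtColor(im,cv2.COLOR_BGR2GRAY).astype(int)
print(g[100,320:345]); print(g[200,310:335]); print(g[0:8,250]); print(g[250:270,240])
cv2.imwrite('pics/s1z.png',cv2.resize(im[0:270,120:350],None,fx=2.2,fy=2.2,interpolation=cv2.INTER_CUBIC))
for q in ([(.112,-.376)]): pass
# predicted from sump pose hypothesis
def chk(cx,cy,yaw):
    M=np.array([[np.cos(yaw),-np.sin(yaw)],[np.sin(yaw),np.cos(yaw)]])
    L=np.array([(-120,-170,170),(120,-170,170),(-120,170,170),(120,170,170),(80,-132,230),(-10,30,215.5),(49,-43-30,185),(49,-13,185),(49,75,185),(49,135,185)])/1000
    W=np.c_[L[:,:2]@M.T+[cx,cy],L[:,2]]
    print((proj(c,W)*1.5+.25).round(0))
chk(.592,.014,.019)
```

```text
-yback [ 0.716 -0.157  0.17 ]
-yfront [ 0.4759 -0.1598  0.17  ]
+yfront [0.4668 0.1751 0.17  ]
+yback [0.7061 0.1837 0.17  ]
capL front in [0.4917 0.0112 0.17  ]
capR front in [0.4889 0.0661 0.17  ]
pipe top [[ 0.67355288 -0.11944013  0.23      ]]
catch ends [[0.61697275 0.04201427 0.1835    ]
 [0.54201495 0.03890604 0.1835    ]] fin [[0.58052437 0.03837173 0.2155    ]]
[ 45  55  59  57  57  58  56  57  56  56  57  59  80 129 180 208 217 218
 216 214 213 214 216 217 217]
[173 168 144  98  51  38  45  49  50  50  50  50  50  49  50  54  66 108
 164 204 216 218 219 220 221]
[210 203 173 119  78  68  69  69]
[ 23  25  26  27  26  25  30  27  27  29  33  53  83 106 115 114 114 116
 117 119]
[[509.   8.]
 [204.   9.]
 [484. 396.]
 [239. 396.]
 [237.  46.]
 [370. 269.]
 [297. 137.]
 [301. 211.]
 [305. 309.]
 [308. 370.]]
```

View pics/s1z.png

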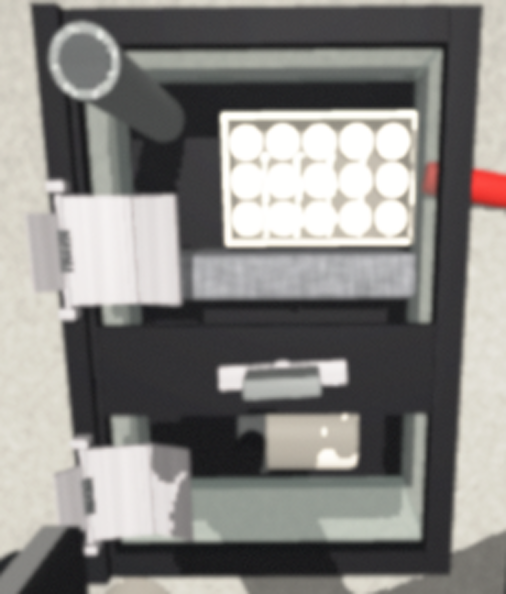

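Run:
```python
from h import *
import pickle
c,im=pickle.load(open('pics/sump1.pkl','rb'))
g=cv2.GaussianBlur(cv2.cvtColor(im,cv2.COLOR_BGR2GRAY),(3,3),0).astype(float)
pts=[]
for r in range(12,252,3):
    a=int(339-(r-4)*14/256)-12; s=g[r,a:a+22]; d=np.diff(s); k=d.argmax()
    if d[k]>12:
        w=d[max(0,k-2):k+3]; pts.append((a+max(0,k-2)+(w*np.arange(len(w))).sum()/w.sum()+.5,r))
P=cast(c,pts,.17)
from numpy.polynomial import polynomial as Pn
k=np.polyfit(P[:,1],P[:,0],1); res=P[:,0]-np.polyval(k,P[:,1]); ok=abs(res)<.003; k=np.polyfit(P[ok,1],P[ok,0],1)
print('front edge x=',k, ok.sum(),len(ok),'yaw',-np.arctan(k[0]),'x at y=.0115',np.polyval(k,.0115))
pts=[]
for u in range(150,330,3):
    s=g[0:14,u]; d=-np.diff(s); j=d.argmax(); w=d[max(0,j-2):j+3]; pts.append((u,max(0,j-2)+(w*np.arange(len(w))).sum()/w.sum()+.5))
P=cast(c,pts,.17);k=np.polyfit(P[:,0],P[:,1],1); print('-y edge yaw',np.arctan(k[0]),'y at x=.591',np.polyval(k,.591))
pts=[]
for u in range(166,322,3):
    s=g[250:275,u]; d=np.diff(s); j=d.argmax(); w=d[max(0,j-2):j+3]; pts.append((u,250+max(0,j-2)+(w*np.arange(len(w))).sum()/w.sum()+.5))
P=cast(c,pts,.17);k=np.polyfit(P[:,0],P[:,1],1);res=P[:,1]-np.polyval(k,P[:,0]); print('+y edge yaw',np.arctan(k[0]),'y at x=.591',np.polyval(k,.591),res.std())
```

```text
front edge x= [-0.02429593  0.47185361] 79 79 yaw 0.02429115067123785 x at y=.0115 0.47157420703495606
-y edge yaw 0.02435159971381789 y at x=.591 -0.15903026126987654
+y edge yaw 0.02951161423654957 y at x=.591 0.1800754565150327 0.0008281132951075548
```

Run:
```python
from h import *
p,r=cur(); print(shares(p,r,[.45,-.31,.30],Rdown(np.radians(174.3))))
```

```text
(array([ 0.2107, -0.5438,  0.2502]), array([-0.    , -0.0007,  0.1484]))
```

step_arm --pt "0.211 -0.544 0.25 0 0 0.148 -1" --pt "0.211 -0.544 0.25 0 0 0.148 -1" --pt "0.211 -0.544 0.25 0 0 0.148 -1" --pt "0.211 -0.544 0.25 0 0 0.148 -1" --pt "0.211 -0.544 0.25 0 0 0.148 -1" --pt "0.211 -0.544 0.25 0 0 0.148 -1" --pt "0.211 -0.544 0.25 0 0 0.148 -1" --pt "0.211 -0.544 0.25 0 0 0.148 -1"

```text
time_s: 3.32
tool_pos: [0.4501, -0.3106, 0.3003]
tool_rot: [0.05, 0.999, 0.0, -0.0]
force: [0.4, 0.8, 0.6]
grip_width: 0.0852
```

```bash
python3 snap.py wrist lg1
```

```text
3.375 [ 0.45054082 -0.31001882  0.30089771] [-9.95159793e-01  9.82664621e-02 -8.29434443e-04] [ 0.25064123 -0.04126086 -0.68112494] 0.08505593125183628 [-0.235 -0.083  0.091  0.    -1.744  0.137]
```

View pics/lg1.png

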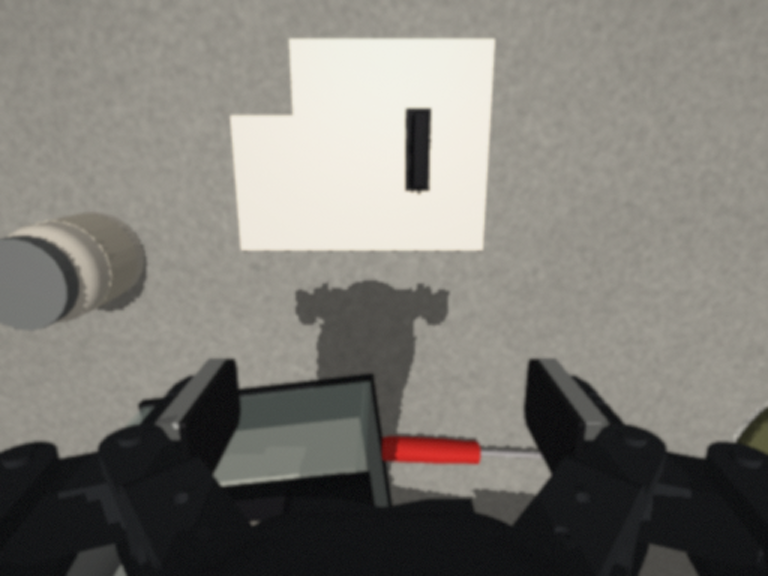

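```bash
cat > cover.py <<'E'
import sys,pickle
from h import *
def cover(name,W):
    c,im=pickle.load(open(f'pics/{name}.pkl','rb'))
    m=((im.min(2)>170)*255).astype(np.uint8); m[245:]=0
    m=cv2.morphologyEx(m,cv2.MORPH_OPEN,np.ones((3,3),np.uint8))
    k=max(cv2.findContours(m,cv2.RETR_EXTERNAL,cv2.CHAIN_APPROX_NONE)[0],key=cv2.contourArea)
    P=cast(c,k[:,0],.006)[:,:2]
    r=cv2.minAreaRect((P*1000).astype(np.float32)); print('rect',r,'area mm2',cv2.contourArea((P*1000).astype(np.float32)))
    fill=np.zeros_like(m); cv2.drawContours(fill,[k],-1,255,-1)
    d=((im.max(2)<60)&(fill>0)).astype(np.uint8)*255
    kb=max(cv2.findContours(d,cv2.RETR_EXTERNAL,cv2.CHAIN_APPROX_NONE)[0],key=cv2.contourArea)
    Pb=cast(c,kb[:,0],.040)[:,:2]; rb=cv2.minAreaRect((Pb*1000).astype(np.float32)); print('bar(z=.040)',rb)
    Pc=cast(c,kb[:,0],.006)[:,:2]
    return k,c,im
cover(sys.argv[1],0)
E
python3 cover.py lg1
python3 - <<'E'
from h import *
import pickle
c,im=pickle.load(open('pics/lg1.pkl','rb'))
u=lambda p:(np.array(p,float)+.5)/1.5-.5
P=cast(c,u([(289,38),(495,38),(484,250),(241,250),(231,115),(292,115)]),.006)[:,:2];print(P.round(4))
B=cast(c,u([(408,109),(431,109),(430,191),(406,191)]),.040)[:,:2]; print(B.round(4),B.mean(0))
E
```

```text
rect ((463.6854248046875, -379.60888671875), (178.33749389648438, 225.73289489746094), 84.28251647949219) area mm2 36744.20857688505
bar(z=.040) ((415.7040100097656, -373.6877746582031), (61.044334411621094, 15.696453094482422), 85.11993408203125)
[[ 0.5123 -0.4739]
 [ 0.3427 -0.4568]
 [ 0.3594 -0.2788]
 [ 0.5838 -0.3013]
 [ 0.5712 -0.4192]
 [ 0.5189 -0.414 ]]
[[ 0.421  -0.4065]
 [ 0.4029 -0.4046]
 [ 0.4083 -0.3409]
 [ 0.4281 -0.3428]] [ 0.4150595  -0.37369869]
```

Run:
```python
from h import *
p,r=cur(); 
for z in (.1,.012): print(shares(p,r,[.414,-.3743,z],Rdown(np.radians(174.28))))
```

```text
(array([ 0.0504, -0.1125,  0.3348]), array([-0.0002,  0.0011,  0.0018]))
(array([ 0.0505, -0.1125,  0.4815]), array([-0.0002,  0.0011,  0.0018]))
```

step_arm --pt "0.05 -0.113 0.2 0 0 0 -1" --pt "0.05 -0.113 0.334 0 0 0 -1" --pt "0.05 -0.113 0.334 0 0 0 -1" --pt "0.05 -0.113 0.334 0 0 0 -1" --pt "0.05 -0.113 0.4 0 0 0 -1" --pt "0.05 -0.113 0.45 0 0 0 -1" --pt "0.05 -0.113 0.48 0 0 0 -1" --pt "0.05 -0.113 0.48 0 0 0 -1"

```text
time_s: 4.38
tool_pos: [0.414, -0.374, 0.0118]
tool_rot: [0.048, 0.999, 0.0, -0.001]
force: [0.4, -0.5, 0.4]
grip_width: 0.0854
```

step_arm --newtons 80 --pt "0 0 0 0 0 0 1" --pt "0 0 0 0 0 0 1" --pt "0 0 0 0 0 0 1" --pt "0 0 0 0 0 0 1" --pt "0 0 0 0 0 0 1" --pt "0 0 0 0 0 0 1"

```text
time_s: 5.12
tool_pos: [0.4138, -0.3751, 0.0129]
tool_rot: [0.049, 0.999, -0.0, 0.0]
force: [-1.8, 1.5, 4.5]
grip_width: 0.0107
```

```bash
cat >> h.py <<'E'
SC=np.array([.5915,.0112]); SY=.0243
def sw(x,y,z): # sump mm -> world
    c,s=np.cos(SY),np.sin(SY); return np.array([SC[0]+(c*x-s*y)/1000,SC[1]+(s*x+c*y)/1000,z])
E
python3 - <<'E'
from h import *
p,r=cur(); 
t=Rdown(np.pi+SY)
print(sw(-124,-75,.3),shares(p,r,sw(-124,-75,.3),t))
print(shares(p,r,[*p[:2],.3],r))
E
```

```text
[ 0.46935893 -0.06679076  0.3       ] (array([-0.042 ,  0.5202, -0.4788]), array([-0.0006,  0.0004, -0.1557]))
(array([-1.000e-04, -2.000e-04, -4.786e-01]), array([0., 0., 0.]))
```

step_arm --pt "0 0 -0.03 0 0 0 1" --pt "0 0 -0.08 0 0 0 1" --pt "0 0 -0.16 0 0 0 1" --pt "0 0 -0.24 0 0 0 1" --pt "0 0 -0.32 0 0 0 1" --pt "0 0 -0.4 0 0 0 1" --pt "0 0 -0.48 0 0 0 1" --pt "0 0 -0.48 0 0 0 1"

```text
time_s: 6.12
tool_pos: [0.4142, -0.3757, 0.3058]
tool_rot: [0.049, 0.999, -0.002, 0.003]
force: [-0.1, -0.1, -2.9]
grip_width: 0.0105
```

```bash
python3 snap.py wrist lg2
python3 - <<'E'
from h import *
p,r=cur(); 
print(shares(p,r,sw(-124,-75,.3),Rdown(np.pi+SY)))
E
```

```text
6.175 [ 0.41401669 -0.37494255  0.30244082] [-0.99519312  0.09787482 -0.00334329] [-0.53204462  0.45856766 -3.51938517] 0.01068160161829521 [-0.377 -0.053  0.122 -0.    -1.742  0.278]
(array([-0.0415,  0.5202,  0.0038]), array([-0.0013,  0.0042, -0.1558]))
```

View pics/lg2.png

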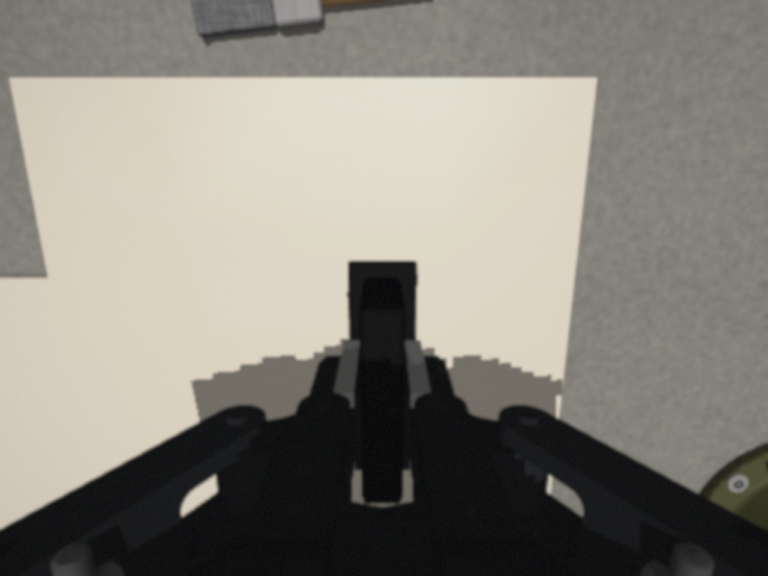

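Run:
```python
from h import *
import pickle
c,im=pickle.load(open('pics/lg2.pkl','rb'))
u=lambda p:(np.array(p,float)+.5)/1.5-.5
p,r=cur()
P=cast(c,u([(40,77),(590,77),(597,78),(572,350)]),p[2]-.0129+.006)
print((r.inv().apply(P-p)*1000).round(1))
```

```text
[[-103.2  -89.5    7.3]
 [  60.1  -89.2    6.8]
 [  62.1  -88.9    6.8]
 [  63.8   -2.3    6.7]]
```

step_arm --pt "-0.042 0.09 0.004 0 0 -0.06 1" --pt "-0.042 0.18 0.004 0 0 -0.1 1" --pt "-0.042 0.27 0.004 0 0 -0.156 1" --pt "-0.042 0.36 0.004 0 0 -0.156 1" --pt "-0.042 0.44 0.004 0 0 -0.156 1" --pt "-0.042 0.5 0.004 0 0 -0.156 1" --pt "-0.042 0.52 0.004 0 0 -0.156 1" --pt "-0.042 0.52 0.004 0 0 -0.156 1"

```text
time_s: 7.18
tool_pos: [0.4691, -0.0664, 0.2969]
tool_rot: [-0.013, 1.0, -0.0, -0.001]
force: [0.6, -0.3, -2.0]
grip_width: 0.0105
```

```bash
python3 snap.py top lg3;python3 snap.py scene lg3s
python3 - <<'E'
from h import *
p,r=cur(); 
print(p,sw(-124,-75,.3))
for z in (.2,.185):print(shares(p,r,sw(-124,-75,z),Rdown(np.pi+SY)))
E
```

```text
7.225 [ 0.46907383 -0.06711981  0.29717597] [-0.99969251 -0.02475113  0.00150795] [ 0.10760942 -0.41318746 -2.27112993] 0.010807774808725861 [ 0.285 -0.277 -0.085 -0.    -1.765 -0.261]
7.275 [ 0.46912118 -0.06750206  0.29737567] [-0.99971425 -0.02387724  0.00113671] [ 0.27721392 -0.52627096 -2.69734389] 0.010279835006602428 [ 0.285 -0.277 -0.084 -0.    -1.765 -0.261]
[ 0.46912118 -0.06750206  0.29737567] [ 0.46935893 -0.06679076  0.3       ]
(array([-0.0006,  0.0012,  0.1623]), array([-0.0003, -0.0014, -0.0005]))
(array([-0.0006,  0.0012,  0.1873]), array([-0.0003, -0.0014, -0.0005]))
```

View pics/lg3s.png

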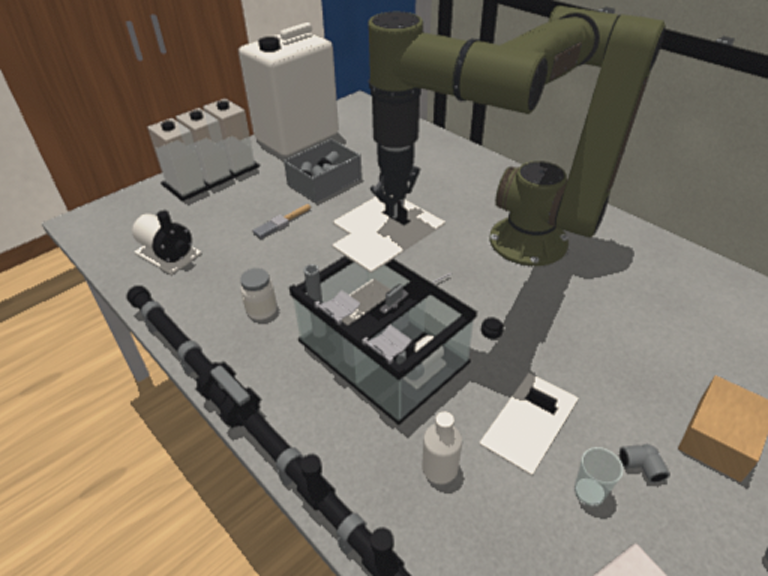

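step_arm --pt "0 0.001 0.06 0 0 0 1" --pt "0 0.001 0.11 0 0 0 1" --pt "0 0.001 0.15 0 0 0 1" --pt "0 0.001 0.17 0 0 0 1" --pt "0 0.001 0.183 0 0 0 1" --pt "0 0.001 0.187 0 0 0 1" --pt "0 0.001 0.187 0 0 0 1"

```text
time_s: 8.15
tool_pos: [0.4696, -0.0663, 0.1863]
tool_rot: [-0.012, 1.0, 0.0, 0.0]
force: [-0.1, -0.3, -2.5]
grip_width: 0.0104
```

```bash
python3 snap.py top lg4;python3 snap.py scene lg4s
```

```text
8.2 [ 0.46963439 -0.06623951  0.18643023] [-0.99969974 -0.0244811  -0.00105113] [ 0.31375981  0.20440111 -2.31430646] 0.010699181042258199 [ 0.287 -0.305 -0.309  0.    -1.566 -0.263]
8.25 [ 0.46962499 -0.0661635   0.18641171] [-0.99969717 -0.02458595 -0.00104455] [-0.27570807 -0.03537994 -2.3433043 ] 0.010532189982691698 [ 0.287 -0.305 -0.309  0.    -1.566 -0.263]
```

View pics/lg4s.png

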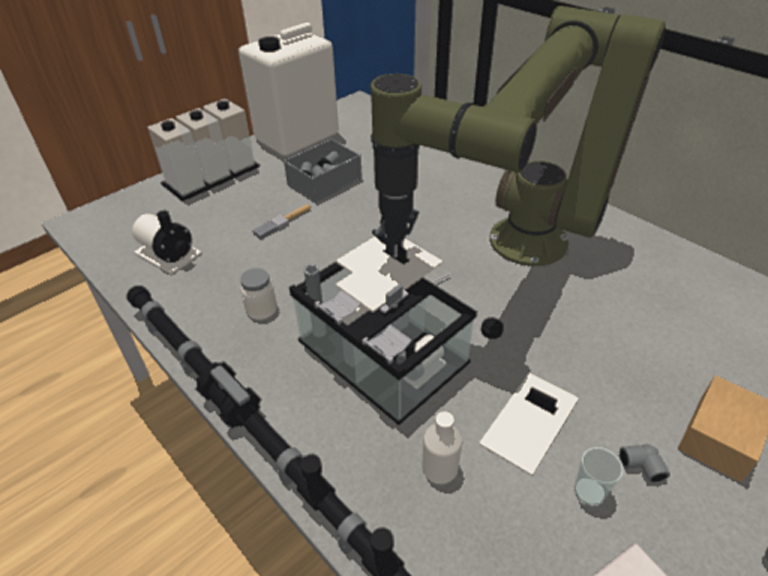

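View pics/lg4.png

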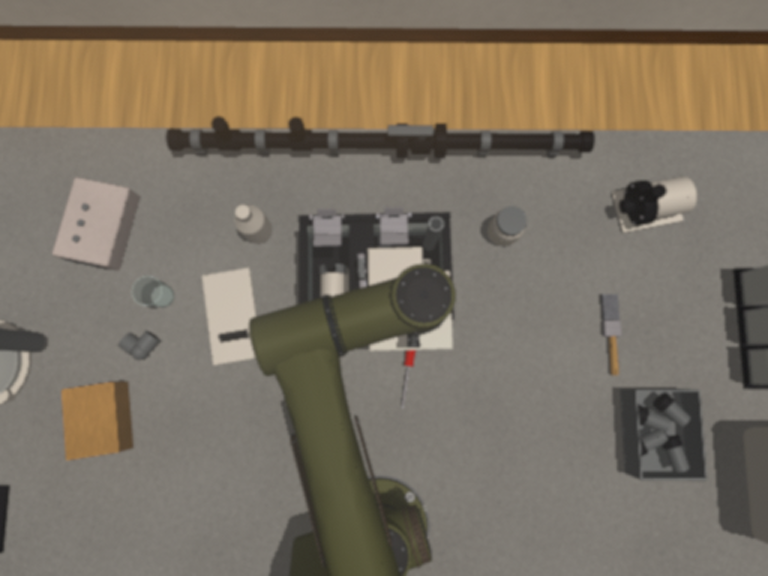

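Run:
```python
from h import *
import pickle
c,im=pickle.load(open('pics/lg4.pkl','rb'))
cv2.imwrite('pics/lg4z.png',cv2.resize(im[135:240,190:310],None,fx=5,fy=5,interpolation=cv2.INTER_CUBIC))
# predicted corners
cc,s=np.cos(SY),np.sin(SY)
L=[(38,14),(38,-104),(-16,-104),(-16,-164),(-186,-164),(-186,14)]
W=np.array([sw(x,y,.1795) for x,y in L]); print(((proj(c,W)-[190,135])*5+2).round(0))
W=np.array([sw(x,y,.17) for x,y in [(120,-170),(-120,-170),(120,170)]]); print(((proj(c,W)-[190,135])*5+2).round(0))
c,im=pickle.load(open('pics/lg4s.pkl','rb'))
W=np.array([sw(x,y,.1795) for x,y in L]); 
W2=np.array([sw(x,y,.17) for x,y in [(120,-170),(-120,-170),(120,170),(-120,170)]])
q=proj(c,W);q2=proj(c,W2); o=np.array([185,150])
cv2.imwrite('pics/lg4sz.png',cv2.resize(im[150:260,185:325],None,fx=5,fy=5,interpolation=cv2.INTER_CUBIC))
print(((q-o)*5+2).round(0)); print(((q2-o)*5+2).round(0))
```

```text
[[282. 154.]
 [460. 151.]
 [462. 231.]
 [553. 229.]
 [563. 488.]
 [288. 494.]]
[[553.  33.]
 [566. 387.]
 [ 48.  42.]]
[[313. 283.]
 [190. 195.]
 [250. 157.]
 [192. 117.]
 [364.  10.]
 [546. 119.]]
[[ 34. 219.]
 [294.  57.]
 [400. 503.]
 [663. 289.]]
```

View pics/lg4z.png

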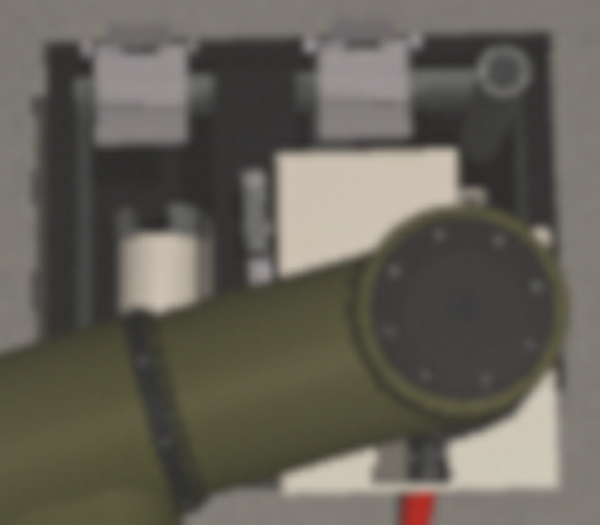

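View pics/lg4sz.png

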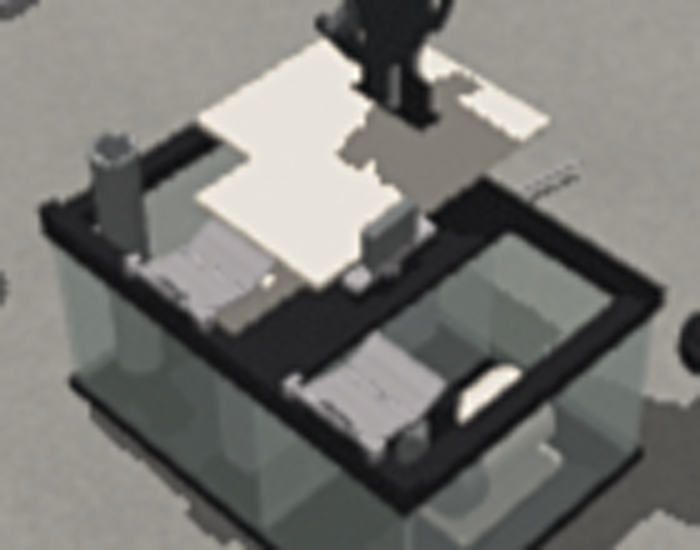

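step_arm --pt "0 -0.001 0.003 0 0 0 1" --pt "0 -0.001 0.005 0 0 0 1" --pt "0 -0.001 0.005 0 0 0 1"

```text
time_s: 8.62
tool_pos: [0.4694, -0.0668, 0.1829]
tool_rot: [-0.012, 1.0, 0.0, 0.0]
force: [0.4, -0.6, -1.3]
grip_width: 0.011
```

step_arm --pt "0 0 0.001 0 0 0 1" --pt "0 0 0.001 0 0 0 1"

```text
time_s: 8.88
tool_pos: [0.4694, -0.0668, 0.1829]
tool_rot: [-0.012, 1.0, -0.0, 0.0]
force: [-2.8, 1.8, 3.5]
grip_width: 0.0106
```

step_arm --pt "0 0 0.001 0 0 0 1" --pt "0 0 0.001 0 0 0 1"

```text
time_s: 9.12
tool_pos: [0.4695, -0.0668, 0.1828]
tool_rot: [-0.012, 1.0, 0.0, 0.001]
force: [-4.4, 1.6, 6.4]
grip_width: 0.0105
```

step_arm --pt "-0.017 0 0 0 0 0 1" --pt "-0.033 0 0 0 0 0 1" --pt "-0.05 0 0 0 0 0 1" --pt "-0.05 0 0 0 0 0 1"

```text
time_s: 9.62
tool_pos: [0.4989, -0.067, 0.1829]
tool_rot: [-0.012, 1.0, -0.001, -0.001]
force: [-6.5, -1.6, 7.5]
grip_width: 0.011
```

```bash
python3 snap.py scene lg5s
python3 - <<'E'
from h import *
import pickle
c,im=pickle.load(open('pics/lg5s.pkl','rb'))
cv2.imwrite('pics/lg5sz.png',cv2.resize(im[150:260,185:325],None,fx=5,fy=5,interpolation=cv2.INTER_CUBIC))
E
```

```text
9.675 [ 0.4989436  -0.06702218  0.18286387] [-9.99702144e-01 -2.43962587e-02  6.67877857e-04] [-6.22199086 -1.22251721  7.54047101] 0.010561344932010023 [ 0.269 -0.221 -0.247  0.002 -1.545 -0.244]
```

View pics/lg5sz.png

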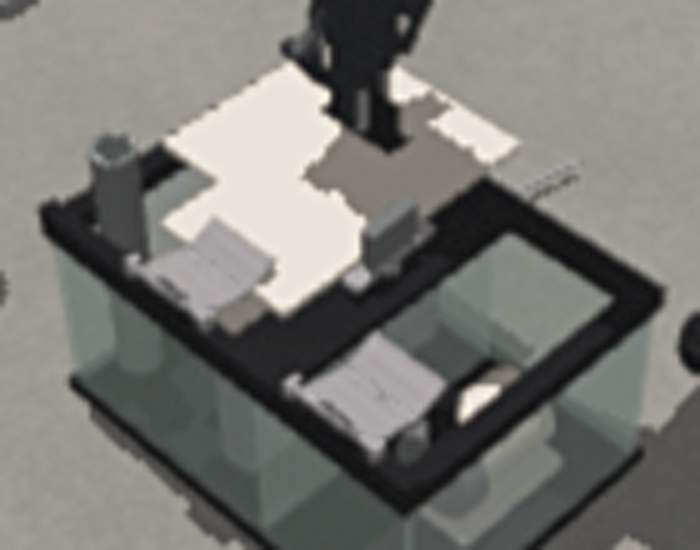

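step_arm --pt "-0.015 0.001 0 0 0 0 1" --pt "-0.03 0.001 0 0 0 0 1" --pt "-0.045 0.002 0 0 0 0 1" --pt "-0.05 0.002 0 0 0 0 1" --pt "-0.05 0.002 0 0 0 0 1"

```text
time_s: 10.3
tool_pos: [0.5278, -0.0655, 0.1829]
tool_rot: [-0.012, 1.0, -0.001, -0.002]
force: [-11.3, -2.0, 8.1]
grip_width: 0.0107
```

Run:
```python
from h import *
p,r=cur(); print(p,sw(-56,-75,.18),shares(p,r,sw(-56,-75,p[2]),Rdown(np.pi+SY)),monitor.sense()['force'])
```

```text
[ 0.5277851  -0.06545557  0.18287026] [ 0.53733885 -0.06513852  0.18      ] (array([-0.0159,  0.0001, -0.    ]), array([-0.0028, -0.0039, -0.0002])) [-11.2633849   -1.9884712    8.14560041]
```

step_arm --pt "-0.007 0 0 0 0 0 1" --pt "-0.013 0 0 0 0 0 1" --pt "-0.015 0 0 0 0 0 1" --pt "-0.015 0 0 0 0 0 1"

```text
time_s: 10.8
tool_pos: [0.5354, -0.0652, 0.1829]
tool_rot: [-0.012, 1.0, -0.001, -0.003]
force: [-18.9, 0.2, 11.5]
grip_width: 0.0105
```

step_arm --pt "-0.003 0 0 0 0 0 1" --pt "-0.003 0 0 0 0 0 1"

```text
time_s: 11.05
tool_pos: [0.5354, -0.0652, 0.1829]
tool_rot: [-0.012, 1.0, -0.001, -0.005]
force: [-29.0, 2.1, 14.9]
grip_width: 0.0108
```

step_arm --pt "0.003 0 -0.001 0 0 0 1" --pt "0.004 0 -0.002 0 0 0 1" --pt "0.004 0 -0.002 0 0 0 1"

```text
time_s: 11.42
tool_pos: [0.5354, -0.0651, 0.1829]
tool_rot: [-0.012, 1.0, -0.001, -0.003]
force: [-13.1, -1.4, 6.0]
grip_width: 0.0104
```

```bash
python3 snap.py scene lg6s; python3 snap.py top lg6
python3 - <<'E'
from h import *
import pickle
c,im=pickle.load(open('pics/lg6s.pkl','rb'))
cv2.imwrite('pics/lg6sz.png',cv2.resize(im[150:260,185:325],None,fx=5,fy=5,interpolation=cv2.INTER_CUBIC))
c,im=pickle.load(open('pics/lg6.pkl','rb'))
cv2.imwrite('pics/lg6z.png',cv2.resize(im[135:240,190:310],None,fx=5,fy=5,interpolation=cv2.INTER_CUBIC))
W=np.array([sw(x,y,.176) for x,y in [(106,14),(106,-104),(52,-104),(52,-164),(-118,-164),(-118,14)]]); print(((proj(c,W)-[190,135])*5+2).round(0))
E
```

```text
11.475 [ 0.53540366 -0.06507309  0.18288735] [-0.99969739 -0.02404298  0.00520235] [-13.97738689  -0.82689007   5.64548558] 0.010841996997284033 [ 0.252 -0.118 -0.156  0.    -1.537 -0.228]
11.525 [ 0.53541023 -0.06506389  0.18289006] [-0.99969612 -0.02409575  0.0052023 ] [-12.78477223  -0.22545795   5.85720138] 0.010470652135161835 [ 0.252 -0.117 -0.156  0.    -1.537 -0.228]
[[280.  56.]
 [456.  52.]
 [459. 131.]
 [548. 129.]
 [558. 383.]
 [286. 389.]]
```

View pics/lg6sz.png

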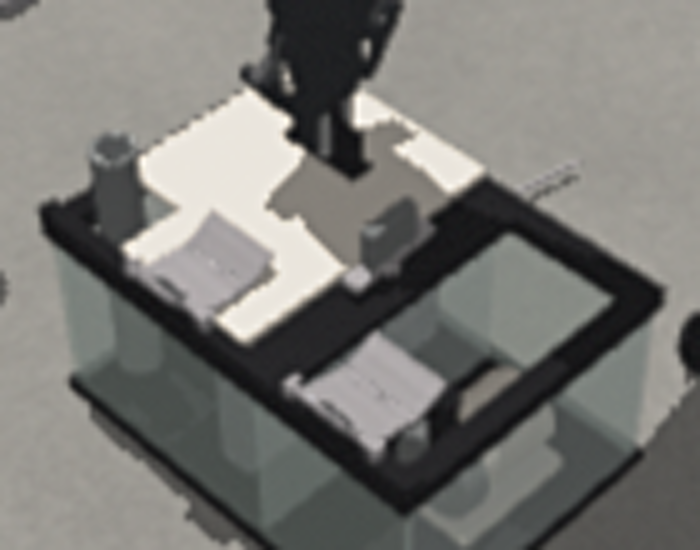

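View pics/lg6z.png

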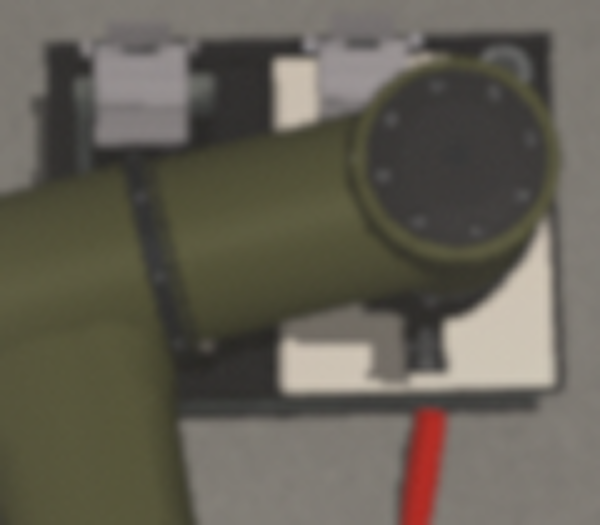

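step_arm --pt "0 0 0 0 0 0 -1" --pt "0 0 0 0 0 0 -1" --pt "0 0 0 0 0 0 -1" --pt "0 0 0 0 0 0 -1" --pt "0 0 -0.05 0 0 0 -1" --pt "0 0 -0.14 0 0 0 -1"

```text
time_s: 12.28
tool_pos: [0.5369, -0.0638, 0.2654]
tool_rot: [-0.012, 1.0, -0.0, -0.002]
force: [2.2, -0.3, 1.2]
grip_width: 0.0858
```

Run:
```python
from h import *
p,r=cur(); print(shares(p,r,[.571,.018,.45],Rdown(np.pi+SY)),monitor.sense()['grip_width'])
```

```text
(array([-0.0588,  0.1349, -0.3079]), array([-0.0003, -0.0058,  0.0005])) 0.0857698013991583
```

step_arm --pt "-0.06 0.135 -0.308 0 0 0 -1" --pt "-0.06 0.135 -0.308 0 0 0 -1" --pt "-0.06 0.135 -0.308 0 0 0 -1" --pt "-0.06 0.135 -0.308 0 0 0 -1" --pt "-0.06 0.135 -0.308 0 0 0 -1"

```text
time_s: 12.9
tool_pos: [0.5723, 0.0186, 0.4522]
tool_rot: [-0.013, 1.0, 0.0, 0.001]
force: [0.3, -0.6, -1.7]
grip_width: 0.0856
```

```bash
python3 snap.py wrist sump2
```

```text
12.95 [0.57203094 0.01827078 0.45094255] [-9.99685283e-01 -2.50838231e-02  3.70370045e-04] [-0.56082414  0.21265177 -0.92862688] 0.08541355569657319 [ 0.382  0.111  0.575 -0.    -2.034 -0.357]
```

View pics/sump2.png

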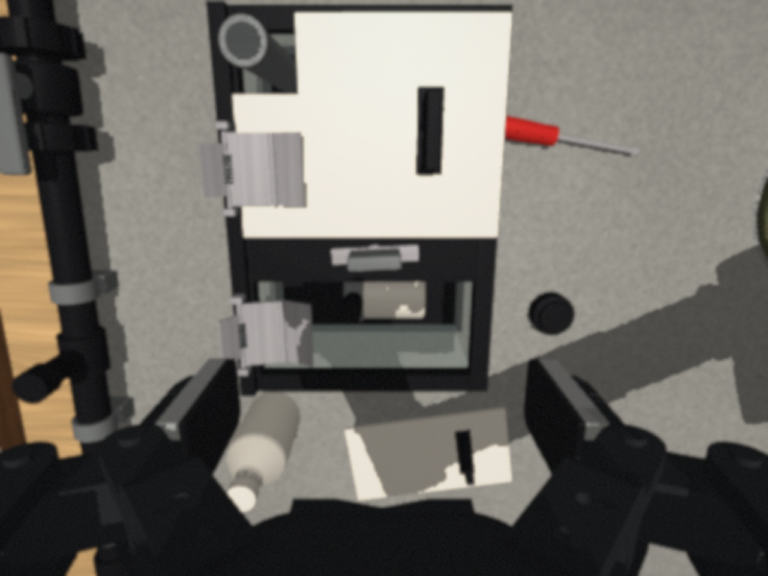

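Run:
```python
from h import *
import pickle
c,im=pickle.load(open('pics/sump2.pkl','rb'))
u=lambda p:(np.array(p,float)+.5)/1.5-.5
def ts(P):
    d=P[:,:2]-SC; cc,s=np.cos(SY),np.sin(SY); return (np.c_[cc*d[:,0]+s*d[:,1],-s*d[:,0]+cc*d[:,1]]*1000).round(1)
print(ts(cast(c,u([(295,12),(512,10),(498,238),(243,238),(233,94),(297,94)]),.176)))
print('rim',ts(cast(c,u([(210,4),(488,389),(493,300)]),.17)))
p,r=cur(); print(shares(p,r,[.47,.43,.30],Rdown(np.pi+.17)))
```

```text
[[  51.  -163.3]
 [-118.7 -164.7]
 [-119.7   15.7]
 [ 105.6   16. ]
 [ 104.6 -103.1]
 [  52.3 -103.2]]
rim [[ 119.1 -170.4]
 [-121.3  166.5]
 [-120.4   75. ]]
(array([0.1527, 0.6902, 0.2518]), array([ 0.0003, -0.0004, -0.1845]))
```

step_arm --pt "0.153 0.69 0.252 0 0 -0.185 -1" --pt "0.153 0.69 0.252 0 0 -0.185 -1" --pt "0.153 0.69 0.252 0 0 -0.185 -1" --pt "0.153 0.69 0.252 0 0 -0.185 -1" --pt "0.153 0.69 0.252 0 0 -0.185 -1" --pt "0.153 0.69 0.252 0 0 -0.185 -1" --pt "0.153 0.69 0.252 0 0 -0.185 -1" --pt "0.153 0.69 0.252 0 0 -0.185 -1" --pt "0.153 0.69 0.252 0 0 -0.185 -1"

```text
time_s: 14.08
tool_pos: [0.4695, 0.4292, 0.2987]
tool_rot: [-0.085, 0.996, -0.001, -0.001]
force: [0.4, 0.5, 0.6]
grip_width: 0.0853
```

```bash
python3 snap.py wrist sm1; python3 cover.py sm1
```

```text
14.125 [0.47005281 0.42857423 0.30014799] [-9.85690297e-01 -1.68566386e-01  1.11839786e-04] [-0.19013089 -0.72887515  1.55871044] 0.08498057508108316 [ 1.054  0.157  0.336  0.    -1.75  -0.884]
rect ((498.5594177246094, 368.2335205078125), (226.3833770751953, 119.7348861694336), 10.153810501098633) area mm2 26532.816778474953
bar(z=.040) ((451.4580383300781, 359.7562255859375), (15.68007755279541, 59.88264846801758), 10.649251937866211)
```

View pics/sm1.png

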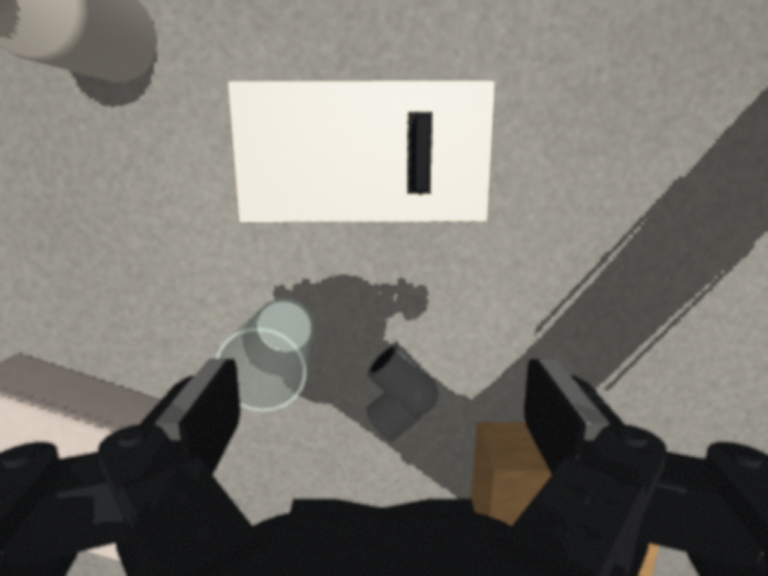

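Run:
```python
from h import *
p,r=cur(); 
for z in (.1,.012): print(shares(p,r,[.4495,.3594,z],Rdown(np.radians(190.15))))
```

```text
(array([ 0.0532, -0.1076,  0.3337]), array([-0.001 , -0.0001, -0.0099]))
(array([ 0.0531, -0.1075,  0.4803]), array([-0.001 , -0.0001, -0.0099]))
```

step_arm --pt "0.053 -0.1075 0.2 0 0 -0.01 -1" --pt "0.053 -0.1075 0.334 0 0 -0.01 -1" --pt "0.053 -0.1075 0.334 0 0 -0.01 -1" --pt "0.053 -0.1075 0.334 0 0 -0.01 -1" --pt "0.053 -0.1075 0.4 0 0 -0.01 -1" --pt "0.053 -0.1075 0.45 0 0 -0.01 -1" --pt "0.053 -0.1075 0.48 0 0 -0.01 -1" --pt "0.053 -0.1075 0.48 0 0 -0.01 -1"

```text
time_s: 15.12
tool_pos: [0.4495, 0.3595, 0.012]
tool_rot: [-0.088, 0.996, -0.0, -0.0]
force: [0.2, 0.0, 0.3]
grip_width: 0.0853
```

step_arm --newtons 80 --pt "0 0 0 0 0 0 1" --pt "0 0 0 0 0 0 1" --pt "0 0 0 0 0 0 1" --pt "0 0 0 0 0 0 1" --pt "0 0 0 0 0 0 1" --pt "0 0 0 0 0 0 1"

```text
time_s: 15.88
tool_pos: [0.4494, 0.3609, 0.0128]
tool_rot: [-0.089, 0.996, 0.0, 0.0]
force: [-2.7, -0.2, 3.7]
grip_width: 0.0104
```

step_arm --pt "0 0 -0.03 0 0 0 1" --pt "0 0 -0.08 0 0 0 1" --pt "0 0 -0.16 0 0 0 1" --pt "0 0 -0.24 0 0 0 1" --pt "0 0 -0.32 0 0 0 1" --pt "0 0 -0.4 0 0 0 1" --pt "0 0 -0.48 0 0 0 1" --pt "0 0 -0.48 0 0 0 1"

```text
time_s: 16.88
tool_pos: [0.4503, 0.3608, 0.306]
tool_rot: [-0.088, 0.996, 0.003, 0.003]
force: [-0.6, 0.1, -2.5]
grip_width: 0.0105
```

```bash
python3 snap.py wrist sm2
python3 - <<'E'
from h import *
p,r=cur(); 
print(shares(p,r,sw(-124,105,.3),Rdown(np.pi+SY)))
E
```

```text
16.925 [0.44954645 0.36078691 0.30262835] [-0.98428455 -0.17657376 -0.0023731 ] [-0.22269458  0.90234667 -3.1209208 ] 0.010513806444689473 [ 1.024 -0.006  0.168 -0.    -1.741 -0.847]
(array([ 0.0476, -0.4108,  0.0031]), array([0.0039, 0.0027, 0.1951]))
```

View pics/sm2.png

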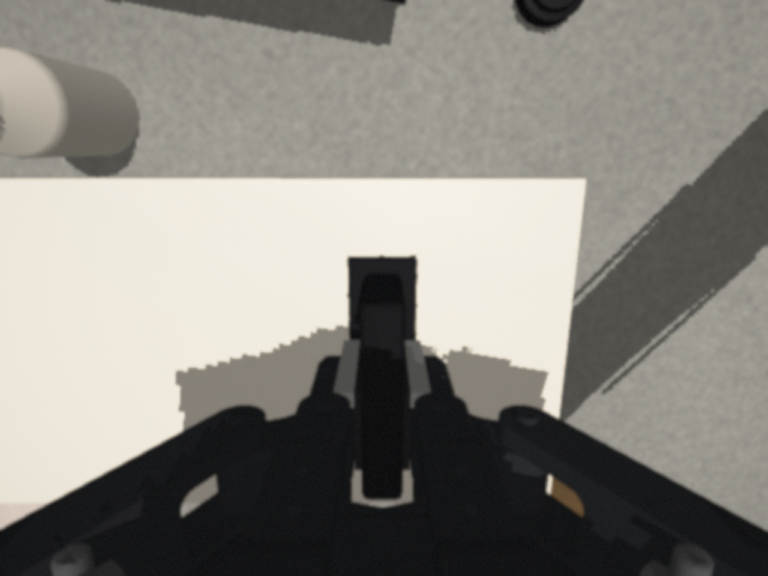

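Run:
```python
from h import *
import pickle
c,im=pickle.load(open('pics/sm2.pkl','rb'))
u=lambda p:(np.array(p,float)+.5)/1.5-.5
p,r=cur()
P=cast(c,u([(40,178),(570,178),(585,179),(564,410),(30,503)]),p[2]-.0128+.006)
print((r.inv().apply(P-p)*1000).round(1))
```

```text
[[-108.8  -59.8    6.9]
 [  56.5  -59.7    6.5]
 [  61.2  -59.4    6.5]
 [  63.    21.2    6.7]
 [-136.6   62.     7.3]]
```

step_arm --pt "0.047 -0.09 0.003 0 0 0.07 1" --pt "0.047 -0.18 0.003 0 0 0.14 1" --pt "0.047 -0.27 0.003 0 0 0.195 1" --pt "0.047 -0.35 0.003 0 0 0.195 1" --pt "0.047 -0.4 0.003 0 0 0.195 1" --pt "0.047 -0.411 0.003 0 0 0.195 1" --pt "0.047 -0.411 0.003 0 0 0.195 1"

```text
time_s: 17.8
tool_pos: [0.4649, 0.1129, 0.2975]
tool_rot: [-0.012, 1.0, -0.0, -0.001]
force: [0.3, -0.1, -2.0]
grip_width: 0.0109
```

Run:
```python
from h import *
p,r=cur(); 
print(p,sw(-124,105,.3))
for z in (.2,.1865):print(shares(p,r,sw(-124,105,z),Rdown(np.pi+SY)))
```

```text
[0.46487175 0.11285786 0.29750268] [0.46498536 0.1131561  0.3       ]
(array([-0.0005,  0.0005,  0.1625]), array([-0.0004, -0.0021, -0.0004]))
(array([-0.0005,  0.0006,  0.185 ]), array([-0.0004, -0.0021, -0.0004]))
```

step_arm --pt "0 -0.001 0.06 0 0 0 1" --pt "0 -0.001 0.11 0 0 0 1" --pt "0 -0.001 0.15 0 0 0 1" --pt "0 -0.001 0.17 0 0 0 1" --pt "0 -0.001 0.183 0 0 0 1" --pt "0 -0.001 0.187 0 0 0 1" --pt "0 -0.001 0.187 0 0 0 1"

```text
time_s: 18.68
tool_pos: [0.4654, 0.1125, 0.1869]
tool_rot: [-0.012, 1.0, 0.0, 0.0]
force: [0.4, -0.7, -2.0]
grip_width: 0.0106
```

```bash
python3 snap.py top sm4; python3 snap.py scene sm4s
python3 - <<'E'
from h import *
import pickle
c,im=pickle.load(open('pics/sm4s.pkl','rb'))
cv2.imwrite('pics/sm4sz.png',cv2.resize(im[150:260,185:345],None,fx=5,fy=5,interpolation=cv2.INTER_CUBIC))
E
```

```text
18.725 [0.46544637 0.11245264 0.18703072] [-9.99699782e-01 -2.44840917e-02 -9.35928227e-04] [ 1.86628687e-03 -2.70628434e-02 -2.32735003e+00] 0.010835027197670441 [ 0.66  -0.292 -0.298  0.    -1.564 -0.636]
18.775 [0.46545012 0.11241924 0.18705206] [-9.99701221e-01 -2.44237937e-02 -9.72885810e-04] [ 0.5089529   0.61570769 -2.3181645 ] 0.01050333665197477 [ 0.66  -0.292 -0.298  0.    -1.564 -0.636]
```

View pics/sm4sz.png

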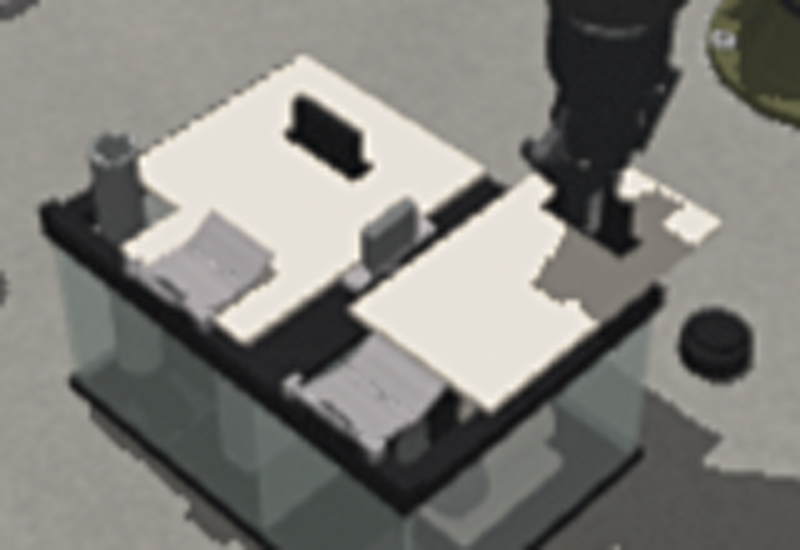

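View pics/sm4.png

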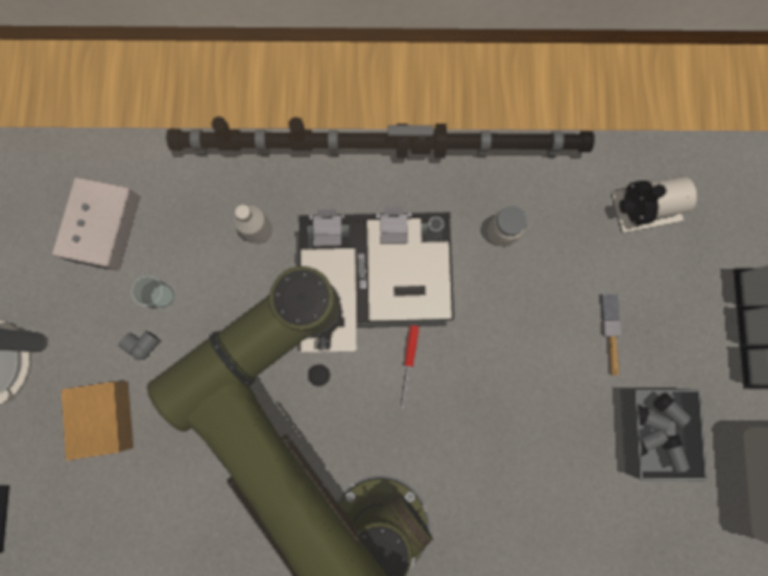

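Both covers look placed right; the small one hovers about 4 mm above its rim, clear of the lip. Lower to contact.

step_arm --pt "0 0 0.004 0 0 0 1" --pt "0 0 0.007 0 0 0 1" --pt "0 0 0.008 0 0 0 1" --pt "0 0 0.008 0 0 0 1"

```text
time_s: 19.27
tool_pos: [0.4653, 0.1123, 0.1829]
tool_rot: [-0.012, 1.0, 0.0, 0.001]
force: [-2.8, 0.7, 4.3]
grip_width: 0.0108
```

Run:
```python
from h import *
p,r=cur(); print(p,sw(-56,105,.18),shares(p,r,sw(-56,105,p[2]),Rdown(np.pi+SY)),monitor.sense()['force'])
```

```text
[0.46534342 0.1123497  0.18286399] [0.53296528 0.11480833 0.18      ] (array([-0.1128,  0.0013,  0.0002]), array([0.0007, 0.0018, 0.0005])) [-2.83356886  0.74698775  4.31463188]
```

step_arm --pt "-0.016 0 0.001 0 0 0 1" --pt "-0.032 0 0.001 0 0 0 1" --pt "-0.048 0 0.001 0 0 0 1" --pt "-0.063 0 0.001 0 0 0 1" --pt "-0.078 0.001 0.001 0 0 0 1" --pt "-0.092 0.001 0.001 0 0 0 1" --pt "-0.1 0.001 0.001 0 0 0 1" --pt "-0.1 0.001 0.001 0 0 0 1"

```text
time_s: 20.27
tool_pos: [0.5243, 0.1137, 0.1828]
tool_rot: [-0.012, 1.0, -0.001, -0.001]
force: [-11.5, -1.0, 10.3]
grip_width: 0.0103
```

step_arm --pt "-0.006 0 0 0 0 0 1" --pt "-0.011 0 0 0 0 0 1" --pt "-0.013 0 0 0 0 0 1" --pt "-0.013 0 0 0 0 0 1"

```text
time_s: 20.78
tool_pos: [0.5308, 0.1139, 0.1828]
tool_rot: [-0.013, 1.0, -0.001, -0.002]
force: [-18.7, -0.8, 11.5]
grip_width: 0.0104
```

step_arm --pt "-0.003 0 0 0 0 0 1" --pt "-0.003 0 0 0 0 0 1"

```text
time_s: 21.02
tool_pos: [0.5308, 0.1139, 0.1828]
tool_rot: [-0.013, 1.0, -0.001, -0.004]
force: [-28.2, 0.4, 16.7]
grip_width: 0.0106
```

step_arm --pt "0.003 0 -0.001 0 0 0 1" --pt "0.004 0 -0.002 0 0 0 1" --pt "0.004 0 -0.002 0 0 0 -1" --pt "0.004 0 -0.002 0 0 0 -1" --pt "0.004 0 -0.002 0 0 0 -1" --pt "0.004 0 -0.002 0 0 0 -1" --pt "0.004 0 -0.05 0 0 0 -1" --pt "0.004 0 -0.14 0 0 0 -1"

```text
time_s: 22.02
tool_pos: [0.5315, 0.1143, 0.2635]
tool_rot: [-0.012, 1.0, -0.001, -0.002]
force: [1.5, 1.5, 1.7]
grip_width: 0.0853
```

Run:
```python
from h import *
p,r=cur(); print(shares(p,r,[.571,.03,.45],Rdown(np.pi+SY)),monitor.sense()['grip_width'])
```

```text
(array([-0.0609, -0.1427, -0.3109]), array([-0.0023, -0.0057,  0.0004])) 0.08532104458219279
```

step_arm --pt "-0.06 -0.143 -0.31 0 0 0 -1" --pt "-0.06 -0.143 -0.31 0 0 0 -1" --pt "-0.06 -0.143 -0.31 0 0 0 -1" --pt "-0.06 -0.143 -0.31 0 0 0 -1" --pt "-0.06 -0.143 -0.31 0 0 0 -1"

```text
time_s: 22.65
tool_pos: [0.5711, 0.0291, 0.4519]
tool_rot: [-0.012, 1.0, 0.0, 0.001]
force: [0.7, 1.2, -0.6]
grip_width: 0.0853
```

```bash
python3 snap.py wrist sump3
```

```text
22.7 [0.57081128 0.02979544 0.45033499] [-9.99709806e-01 -2.40878043e-02  2.83842222e-04] [ 0.40243761  0.61177019 -0.83547771] 0.08510694679679305 [ 4.030e-01  1.080e-01  5.700e-01 -1.000e-03 -2.033e+00 -3.790e-01]
```

View pics/sump3.png

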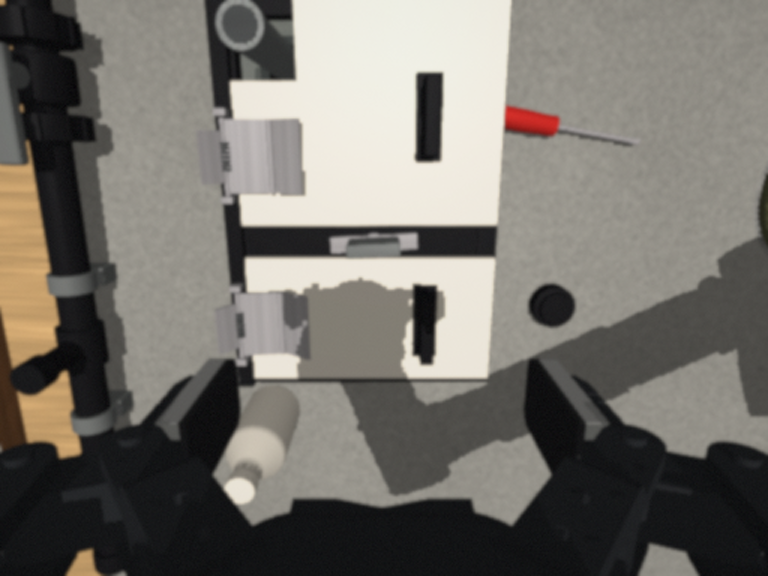

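Run:
```python
from h import *
import pickle
c,im=pickle.load(open('pics/sump3.pkl','rb'))
u=lambda p:(np.array(p,float)+.5)/1.5-.5
def ts(P):
    d=P[:,:2]-SC; cc,s=np.cos(SY),np.sin(SY); return (np.c_[cc*d[:,0]+s*d[:,1],-s*d[:,0]+cc*d[:,1]]*1000).round(1)
print(ts(cast(c,u([(246,257),(496,257),(490,378),(253,381),(242,226),(498,226)]),.176)))
print('catch',ts(cast(c,u([(330,244),(418,241)]),.1835)),'fin top',ts(cast(c,u([(348,247),(400,244),(374,246)]),.2155)))
p,r=cur(); 
for z in (.30,.187): print(sw(-10,30,z),shares(p,r,sw(-10,30,z),Rdown(np.pi/2+SY+.02)))
```

```text
[[ 103.4   43.4]
 [-119.8   43.6]
 [-121.5  162.3]
 [ 106.2  165.5]
 [ 104.8   15.6]
 [-119.8   15.8]]
catch [[ 27.1  30.2]
 [-49.4  27.6]] fin top [[  9.1  26.4]
 [-32.7  24. ]
 [-11.8  25.6]]
[0.58077402 0.04094817 0.3       ] (array([-0.0171,  0.0181,  0.2506]), array([ 2.0000e-04, -7.0000e-04,  1.9743e+00]))
[0.58077402 0.04094817 0.187     ] (array([-0.0172,  0.018 ,  0.4389]), array([ 2.0000e-04, -7.0000e-04,  1.9743e+00]))
```

step_arm --pt "-0.017 0.018 0.1 0 0 0.24 -1" --pt "-0.017 0.018 0.2 0 0 0.48 -1" --pt "-0.017 0.018 0.25 0 0 0.71 -1" --pt "-0.017 0.018 0.25 0 0 0.94 -1" --pt "-0.017 0.018 0.25 0 0 0.98 -1" --pt "-0.017 0.018 0.25 0 0 0.98 -1"

```text
time_s: 23.45
tool_pos: [0.5801, 0.041, 0.3007]
tool_rot: [0.362, 0.932, 0.0, -0.0]
force: [-0.3, 0.5, -0.1]
grip_width: 0.0852
```

step_arm --pt "0 0 0 0 0 0.24 -1" --pt "0 0 0 0 0 0.48 -1" --pt "0 0 0 0 0 0.71 -1" --pt "0 0 0 0 0 0.94 -1" --pt "0 0 0 0 0 0.99 -1" --pt "0 0 0 0 0 0.99 -1"

```text
time_s: 24.2
tool_pos: [0.5804, 0.0408, 0.301]
tool_rot: [0.689, 0.725, 0.0, -0.0]
force: [0.1, 0.0, 0.0]
grip_width: 0.0853
```

```bash
python3 snap.py wrist cat1
python3 - <<'E'
from h import *
p,r=cur(); 
print(shares(p,r,sw(-10.5,29,.187),Rdown(np.pi/2+SY+.02)))
E
```

```text
24.25 [0.58039741 0.0408338  0.30102322] [-5.06818130e-02  9.98714810e-01  2.87480508e-04] [-0.45567924 -0.15426611 -0.0911262 ] 0.0854475036738701 [ 0.415  0.011  0.182 -0.    -1.742 -1.935]
(array([-0.0015, -0.0003,  0.19  ]), array([ 0.0004, -0.0004,  0.0082]))
```

View pics/cat1.png

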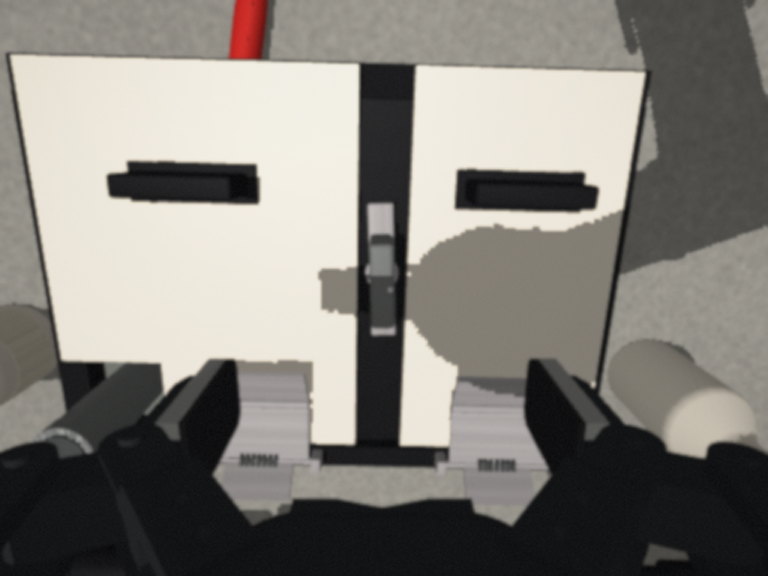

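step_arm --pt "-0.0015 0 0.08 0 0 0.008 -1" --pt "-0.0015 0 0.14 0 0 0.008 -1" --pt "-0.0015 0 0.175 0 0 0.008 -1" --pt "-0.0015 0 0.19 0 0 0.008 -1" --pt "-0.0015 0 0.19 0 0 0.008 -1"

```text
time_s: 24.88
tool_pos: [0.5804, 0.0398, 0.187]
tool_rot: [0.692, 0.722, -0.0, -0.0]
force: [-0.4, 0.5, 0.8]
grip_width: 0.0855
```

step_arm --newtons 30 --pt "0 0 0 0 0 0 1" --pt "0 0 0 0 0 0 1" --pt "0 0 0 0 0 0 1" --pt "0 0 0 0 0 0 1" --pt "0 0 0 0 0 0 1" --pt "0 0 0 0 0 0 1"

```text
time_s: 25.62
tool_pos: [0.5807, 0.0406, 0.1873]
tool_rot: [0.692, 0.722, 0.001, -0.0]
force: [-0.6, 4.7, 2.2]
grip_width: 0.0114
```

```bash
python3 snap.py wrist cat2
```

```text
25.675 [0.58064325 0.04059958 0.18726053] [-0.04242967  0.99909866  0.00125933] [-0.70385875  4.73434114  2.83085568] 0.011332600843627326 [ 4.140e-01 -9.000e-03 -4.400e-02 -1.000e-03 -1.534e+00 -1.942e+00]
```

View pics/cat2.png

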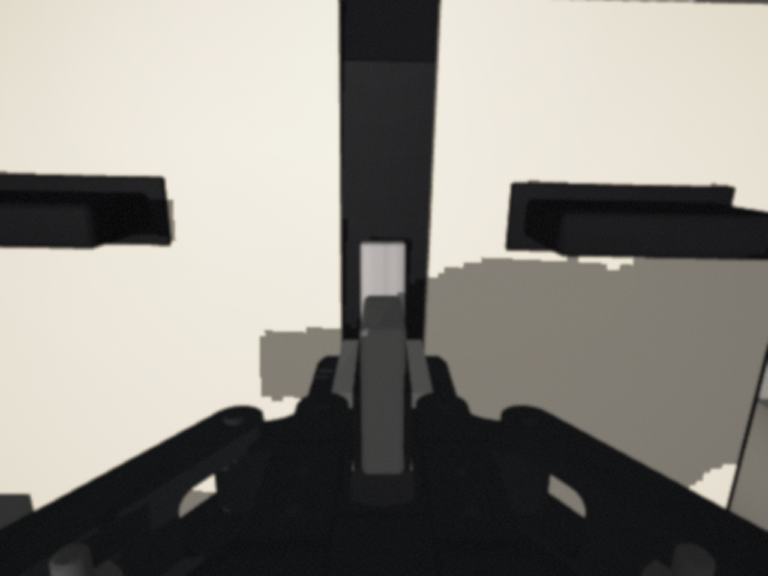

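step_arm --pt "0.001 0 0 0 0 -0.2 1" --pt "0.001 0 0 0 0 -0.4 1" --pt "0.001 0 0 0 0 -0.6 1" --pt "0.001 0 0 0 0 -0.8 1" --pt "0.001 0 0 0 0 -0.95 1" --pt "0.001 0 0 0 0 -0.95 1"

```text
time_s: 26.42
tool_pos: [0.5802, 0.0418, 0.1873]
tool_rot: [0.38, 0.925, 0.001, -0.0]
force: [-3.0, 8.3, 4.0]
grip_width: 0.0117
```

step_arm --pt "0 0 0 0 0 -0.2 1" --pt "0 0 0 0 0 -0.4 1" --pt "0 0 0 0 0 -0.6 1" --pt "0 0 0 0 0 -0.8 1" --pt "0 0 0 0 0 -0.96 1" --pt "0 0 0 0 0 -0.96 1" --pt "0 0 0 0 0 -0.96 1"

```text
time_s: 27.3
tool_pos: [0.579, 0.0424, 0.1873]
tool_rot: [0.013, 1.0, 0.001, -0.001]
force: [-9.7, 10.4, 6.2]
grip_width: 0.0112
```

```bash
python3 snap.py wrist cat3
```

```text
27.35 [0.57900148 0.04240786 0.18724277] [-0.99963494  0.02689857  0.0025415 ] [-8.93998432  9.96197955  7.29026165] 0.011199400021189323 [ 0.416 -0.01  -0.044 -0.004 -1.537 -0.443]
```

View pics/cat3.png

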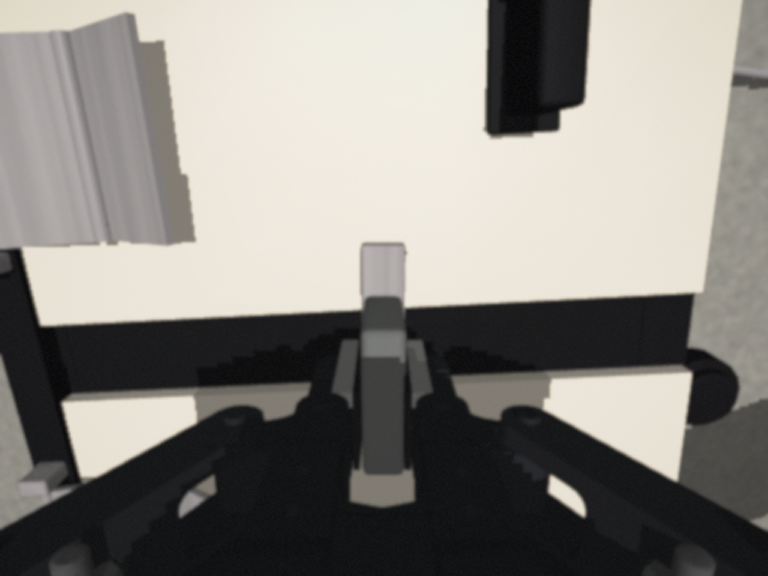

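step_arm --pt "0.002 0.002 0 0 0 0 1" --pt "0.002 0.002 0 0 0 0 0" --pt "0.002 0.002 0 0 0 0 0" --pt "0.002 0.002 0 0 0 0 0" --pt "0.002 0.002 0 0 0 0 0" --pt "0.002 0.002 -0.05 0 0 0 0" --pt "0.002 0.002 -0.14 0 0 0 0" --pt "0.002 0.002 -0.24 0 0 0 0" --pt "0.002 -0.016 -0.34 0 0 0 0" --pt "0.002 -0.016 -0.43 0 0 0 0" --pt "0.002 -0.016 -0.43 0 0 0 0"

```text
time_s: 28.72
tool_pos: [0.5793, 0.03, 0.4503]
tool_rot: [0.015, 1.0, 0.001, 0.004]
force: [-0.6, 0.6, 0.1]
grip_width: 0.0427
```

```bash
python3 snap.py wrist fin1; python3 snap.py scene fin2; python3 snap.py top fin3
python3 - <<'E'
from h import *
import pickle
c,im=pickle.load(open('pics/fin2.pkl','rb'))
cv2.imwrite('pics/fin2z.png',cv2.resize(im[140:290,175:335],None,fx=4,fy=4,interpolation=cv2.INTER_CUBIC))
E
```

```text
28.775 [0.57927751 0.03064493 0.44712307] [-0.99955941  0.02941475 -0.00397032] [ 0.74088432 -0.14431536 -0.41216192] 0.042793948467876444 [ 0.399  0.124  0.581  0.    -2.023 -0.428]
28.825 [0.57917188 0.03096517 0.44495761] [-9.99582283e-01  2.88982268e-02 -3.90871548e-04] [-0.27643482  0.39304782 -0.61247675] 0.042325190031856794 [ 0.399  0.124  0.577 -0.    -2.023 -0.428]
28.875 [0.57906649 0.03106063 0.44371476] [-0.9995877   0.02865827  0.00176827] [ 0.25970449 -0.19949896 -0.83670149] 0.04256189066192861 [ 3.990e-01  1.250e-01  5.750e-01 -1.000e-03 -2.023e+00 -4.280e-01]
```

View pics/fin1.png

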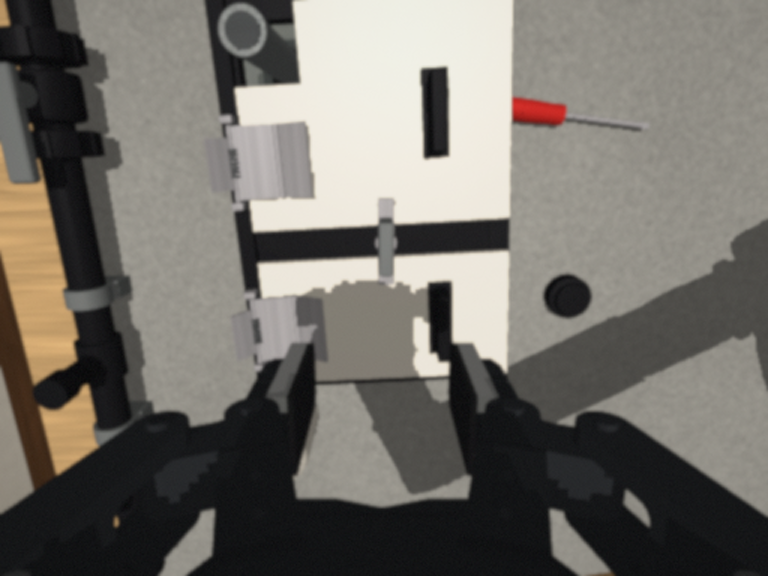

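View pics/fin2z.png

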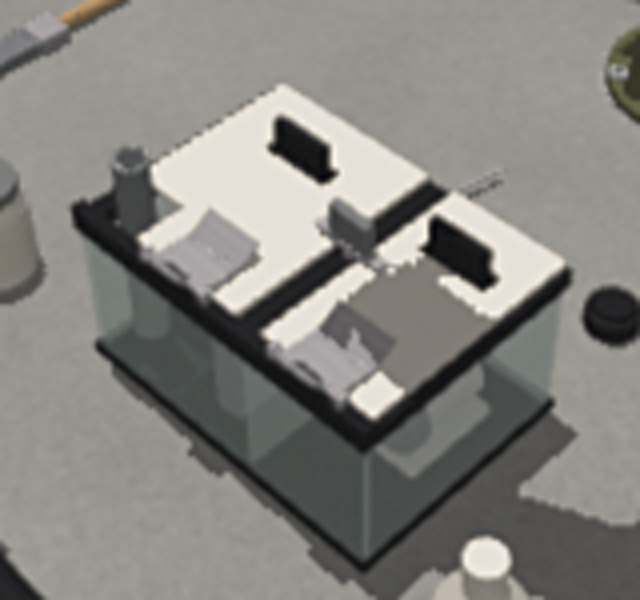

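View pics/fin3.png

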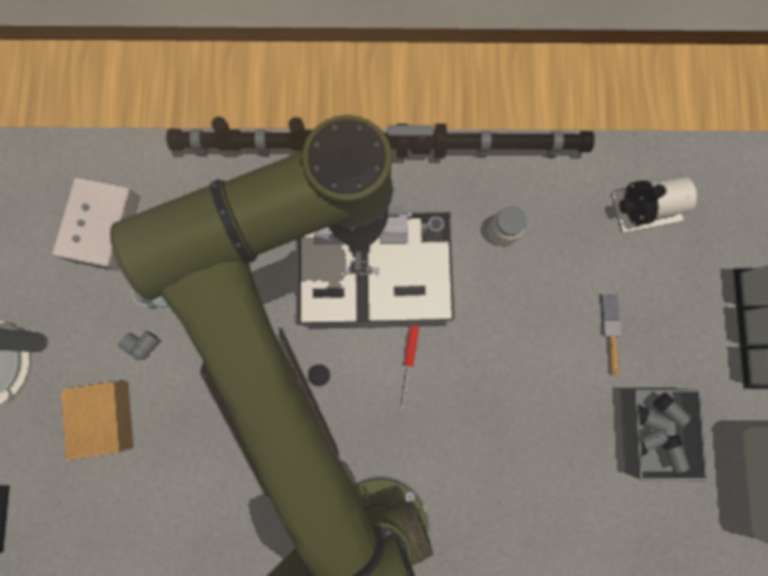

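Catch is across, both covers flush. A last numeric check, after letting the arm settle.

step_arm --pt "0 0 0 0 0 0 0" --pt "0 0 0 0 0 0 0" --pt "0 0 0 0 0 0 0" --pt "0 0 0 0 0 0 0"

```text
time_s: 29.38
tool_pos: [0.5789, 0.0308, 0.4449]
tool_rot: [0.014, 1.0, 0.0, -0.0]
force: [-0.3, 0.8, -0.0]
grip_width: 0.0427
```

```bash
python3 snap.py wrist fin4
python3 - <<'E'
from h import *
import pickle
c,im=pickle.load(open('pics/fin1.pkl','rb'))
u=lambda p:(np.array(p,float)+.5)/1.5-.5
def ts(P):
    d=P[:,:2]-SC; cc,s=np.cos(SY),np.sin(SY); return (np.c_[cc*d[:,0]+s*d[:,1],-s*d[:,0]+cc*d[:,1]]*1000).round(1)
# camera was moving slightly; still-picture corners from fin1 positions
print(ts(cast(c,u([(236,87),(252,231),(508,219),(260,263),(508,251),(507,376)]),.176)))
t=ts(cast(c,u([(386,199),(386,283)]),.1835)); print('catch ends',t,np.arctan2(*(t[1]-t[0])[::-1]))
E
```

```text
29.425 [0.57887339 0.03079513 0.44488792] [-9.99582579e-01  2.88905672e-02  5.14381921e-05] [-0.1516521   0.36366455 -0.21127404] 0.042371621810311094 [ 0.399  0.124  0.576 -0.    -2.023 -0.428]
[[ 104.  -103.2]
 [ 106.1   14.7]
 [-117.8   16.1]
 [ 102.6   43.8]
 [-118.3   44.5]
 [-119.3  166.2]]
catch ends [[-13.   -7.5]
 [ -9.2  66.1]] 1.5192116958891302
```

View pics/fin4.png

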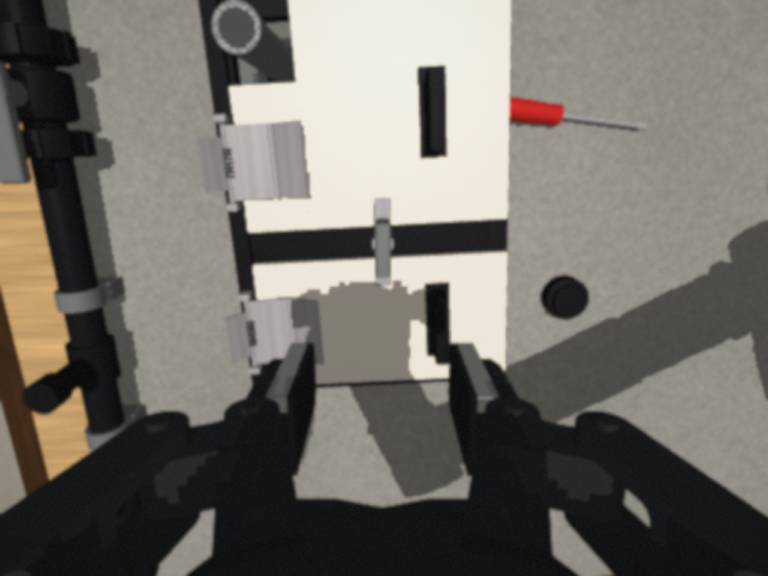

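```bash
python3 -c "
from station import ticket; print(ticket.job_done())"
```

```text
the job is handed in; nothing more can be done
None
```

Both covers are on their own chambers, each pushed back under its clip until it met the back stop. The catch is turned across both of them. I handed the job in at about 29.4 s of the 72 s, with the gripper open and clear above the sump; no verdict came back.

- **Stop contact:** on each cover the push rose from about 19 N to about 29 N with no further movement, so I took both to be against the stop.
- **Large cover:** in the last wrist picture its visible edges are within about 2 mm of home in x and y.
- **Small cover:** its centre measures about 2 mm short of home, and its visible back corner reads about 3 mm short. The measured length comes out 3 mm too small, so part of that is measuring error. It is inside the 5 mm limit.
- **Sideways and square:** I saw no sideways error over about 2 mm and no visible skew, against limits of 8 mm and 0.05 rad.
- **Catch:** about 1.52 rad from the picture and from the tool angle, against the 1.3 rad needed.
- **Clips:** both covers are visibly under their clips. I did not measure the clip opening angles.
- **Gripper and bystanders:** I saw no sign of the gripper touching a clip, and the bench items I could see in the pictures look where they were. I judged both by eye and did not measure them.

One disagreement: the tool stopped about 2 mm short of the home position I had calculated on both covers, which is within the camera calibration error.

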